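Fit a heater fuse with fuse tongs

TASK

Take the insulated fuse tongs from their stand, pinch the white-barrelled spare fuse out of the tray with them and press it down into both clips of the empty fuse base until you feel it bottom on the saddle, then release it and put the tongs back upright in their stand. Never touch the fuse with the gripper itself, do not crush it in the jaws, and stop pressing as soon as it has bottomed, for the saddle is brittle. Leave the brown fuse, the two fitted fuses and the things lying about alone.

Things in the scene. Friction and masses are not known exactly. Their poses are not given: they have to be found in the camera images.
- tongs: Yellow sprung fuse tongs, 90 mm tall, 16 mm wide (x), 60 g, upright in the stand, jaws down. Origin: midway between the jaw feet, level with them; z up the tongs; the two arms close along y and hinge at the narrow bow on top, 85 mm above the feet. Open, they splay to 53 mm over the feet. Take them with a vertical gripper closing along y. Symmetric: a half turn about z changes nothing.
- fuse: Spare fuse with WHITE ceramic barrel and steel end caps: cylinder 14 mm across, 51 mm long, caps 13 mm long, about 25 g. Origin: its centre; x along its axis (ends alike; it may be rolled). Lies in the V supports of the tray, axis 22 mm above the table, 50 mm beside the brown one; free below, so that the jaws can reach round it. Brittle: at most 80 N from the jaws, all their contacts summed.
- brown_fuse: Fuse of the same shape with a brown barrel (another rating), in the tray's other nest, 50 mm beside the white one. Not to be moved.
- stand: Fixed tongs stand: dark foot plate 80 x 100 mm with an aluminium pocket on it, inside 24 (x) x 58 mm (y), floor 5 mm and rim 26 mm above the table. Origin: centre of the underside. The tongs stand in the pocket, feet on its floor, their y along the stand's y.
- tray: Blue fuse tray 84 (x) x 110 (y) x 12 mm, fixed; the V supports inside, at x = +-20 mm, stand 22 mm high. Origin: centre of its underside. Two nests, at y = +25 and -25 mm, fuses lying along x.
- empty_base: The base without a fuse: black block 92 (x) x 36 (y) x 14 mm with a white ceramic saddle in each clip, fixed. Origin: centre of its underside, 11 mm above the table. The fuse is to lie along x. The saddle stands on shims that differ from base to base: the axis of a fuse resting on it is 25 to 32 mm above the origin, and only feeling it bottom tells. More than 15 N on the saddle cracks it.
- base_left: Base of the same kind with a fuse fitted, 44 or 88 mm beside the empty one along y; any of the three places on the grey chassis can be the empty one. Not to be knocked.
- base_right: The other base with a fuse fitted. Not to be knocked.
- multimeter: Orange multimeter lying flat, 140 x 72 x 44 mm. Origin: centre of its underside. Bystander.
- screwdriver: Screwdriver lying on the table. Bystander.
- screw_jar: Small jar of screws, 44 mm across, 50 mm high. Origin: centre of its underside. Bystander.
- clip_middle (a point): Point midway between the clips, on their centre line, 28.5 mm above the base's origin; axes as the base's. Pressing a fuse in: the lips first touch when its axis is about 12 mm above this point, resistance rises to 9 to 13 N at 7 mm, drops to a steady 4 to 8 N while the caps slide down the cheeks, and rises again when the fuse bottoms. It never snaps down by itself: it stays where pushing stops.
- jaw_middle (a point): Midpoint between the black V-shaped jaws, 8 mm above the tongs' origin: a fuse lying along the tongs' x is held with its axis here. The jaws are 18 mm high and 16 mm wide and reach 9 mm below the fuse's axis. Under a push a held fuse may ride up 1 to 3 mm.
- tongs_grip (a point): Middle of the arms' straight ribbed part, 51 mm above the feet: where to pinch the tongs, from above. Over their outer faces the arms measure here 37 mm at rest, 34.5 mm pinched lightly (enough to carry the tongs with open jaws, 4 to 5 mm free each side of a fuse), about 27 mm (parallel) with a fuse held. Of a grip of F newtons here about 0.45 F - 3 N presses on each side of the fuse; F = 25 to 75 N holds it well.
- tong_arm_l (a joint): Swing of one tong arm (the other mirrors it): 0 at rest (open), grows as the tongs are squeezed, about 0.15 rad with a fuse in the jaws, 0.24 at most. The spring pushes back with about 4 N a side at the grip when it begins to yield, 8 N at 0.15.
- clips: Brass clips of the empty base, fixed; same origin and axes. Two spring clips at x = +-19 mm, 10 mm long, a leaf on either side in y: upright cheeks up to 35 mm above the origin, lips leaning out above them to 43 mm, 16 mm apart on top. End tabs 55 mm apart leave 2 mm at each end of a fuse. Between the clips 28 mm are free for the jaws, down to the block's top at 14 mm.
Mind the look-alikes: they are no part of the job. What is shaped like the tongs but red is not meant.

How it is judged:
On the way, in this order (a step that is already met when the one before it is completed fails the run):
1. the white fuse is held in the tongs, clear of the tray (contact force between tongs and fuse above 1 N and contact force between fuse and tray below 0.01 N and z of fuse in the frame of tray above 0.04 m), for 0.2 s.
2. the fuse, still in the tongs, has been pressed fully home in the empty base (x of fuse in the frame of clip_middle between -0.003 and 0.003 m and y of fuse in the frame of clip_middle between -0.002 and 0.002 m and z of fuse in the frame of clip_middle between -0.005 and 0.005 m and angle between the x axis of fuse and the x axis of clips, either way round below 0.05 rad and contact force between tongs and fuse above 0.5 N and contact force between fuse and empty_base above 2 N), for 0.2 s.
At the end, for the whole second after the job is handed in: The white fuse lies in the clips of the empty base (3 mm along, 2 mm across, 0.05 rad), its caps in contact with the saddle, clear of the tongs; the tongs stand upright (0.12 rad) in their stand with their feet on its floor; all at rest (x of fuse in the frame of clip_middle between -0.003 and 0.003 m and y of fuse in the frame of clip_middle between -0.002 and 0.002 m and z of fuse in the frame of clip_middle between -0.005 and 0.005 m and angle between the x axis of fuse and the x axis of clips, either way round below 0.05 rad and contact force between fuse and empty_base above 0.02 N and contact force between tongs and fuse below 0.05 N and linear speed of each of fuse, tongs below 0.01 m/s and horizontal distance between tongs and stand below 0.014 m and angle between tongs's own z axis and vertical below 0.12 rad and z of tongs in the frame of stand between -0.005 and 0.012 m); the robot touches nothing.
It fails at once if the empty base (its saddle) is pressed with more than 15 N (contact force between empty_base and anything else above 15 N).
It fails at once if the gripper or arm touches the white fuse (contact force between fuse and the fingers above 0.3 N or contact force between fuse and the arm above 0.3 N).
It fails at once if the tongs squeeze the fuse with more than 80 N (contact force between tongs and fuse above 80 N).
It fails at once if a fitted fuse or its base is knocked (contact force between any of base_left, base_right and anything else above 5 N).
It fails at once if the brown fuse, the multimeter, the screwdriver or the jar is moved (distance of any of brown_fuse, multimeter, screwdriver, screw_jar from where it was at the start of the episode above 0.01 m).
It also fails if it takes over 64 s, if anything falls off the work surface, if the arm or the gripper's body presses on something with over 40 N, if the wrist force passes 120 N, or if a joint passes its speed limit or range.

ROBOT

A 6-joint arm with a two-finger parallel gripper is mounted at the origin on the work surface. World frame = base frame: x ahead of the robot, y to its left, z up, the work surface at z = 0. Lengths are in m, angles in rad, forces in N, time in s.
With the tool pointing down it reaches from about 0.35 to 0.775 m from the base axis. Payload 5.5 kg.
Tool frame: the origin (TCP) lies on the centre line of the jaws, within the pads' length; the fingertips stand 11 mm ahead of it and the grasp point (between the pads) lies 8 mm behind it (env.nose_length is the distance from the TCP to the fingertips, in m); x points along the fingers, z is the direction in which the jaws open and shut, and the axes are right-handed (so a half turn about x gives the same grasp; the last joint's range is limited). The gripper opens to 85 mm and grips with 20 to 120 N. Pads are 22 mm wide; open, the fingers measure 114 mm over their backs; the gripper's body (76 mm by 85 mm) begins 54 mm behind the grasp point. The pads swing forward as they close: fully open they stand 13 mm farther back than shut.
Start: joints at [0.983, 0.313, 0.046, 1.304, 0, 1.431], TCP at [0.249, 0.518, 0.242] pointing down, gripper open.
Joint ranges: [-2.76, 2.76], [-0.86, 1.69], [-1.03, 1.26], [-2.2, 2.34], [-1.47, 1.5], [-3.14, 3.14]. Speed limits (rad/s): [2.57, 2.57, 3.14, 3.14, 3.14, 3.14].

INTERFACE

Orientations are given as a unit quaternion [w, x, y, z].
In Python, from workcell import env gives the robot as it stands. The module is installed in compiled form; this text tells all that it offers.
- The arm moves only by the tool step_arm, never from a script. Its argument "moves" is a list that holds one entry, the list of rows, each a list of 7 numbers: the turn, a rotation vector about the tool's x, y, z in rad, then the shift along the tool's x, y, z in m, then the opening, from 0 (shut) to 1 (fully open). In form: [[[rx, ry, rz, tx, ty, tz, grip], ...]]. A call has 1 to 12 rows; each row is the pose to reach, as a shift and turn from the pose measured when the call began, along the tool's axes at that moment; what a row does not reach only later rows make up. A row lasts 1/10 s, in which the tool goes at most 50 mm and 8.59 degrees, less where a joint would pass 70% of its speed; a pose out of reach is approached as far as the arm can. A call with a gripper value outside its range is refused whole. The fingers move at their own pace and stop on an object; "force" is the grip in N (left out, the last holds). Time passes only in rows, so rows that repeat a pose let the fingers close. It gives the time, the measured TCP pose, the force and the opening at its end, in the units of the state.
- env.get_state(): the state, without advancing time (a new reading comes with each control period).
- env.read_camera(name): name is "scene" or "top" or "wrist"; returns (picture, depth): 420x560x3 uint8, red, green, blue; 420x560 float32, m along the optical axis (not along the pixel's ray), 0 where there is no reading.
- env.get_calibration(name): a dict with "mtx" (3x3 intrinsics, pixels), "camera_from_world" (4x4, takes a point from world to camera coordinates); the wrist camera has in their place "T_tool_cam" (4x4, takes a point from camera to tool coordinates, whose origin is the TCP and whose axes are the tool frame's). Camera axes: x right, y down, z forward; pixel columns grow to the right and rows downward; lengths in m; the calibration is good to about 2 mm. A picture is of the moment at which its call begins: read the wrist's pose just before it. get_calibration takes no time and is no camera call.
- env.hand_in(): hands the job in, once; it reports no verdict.
Trained networks look in the newest picture that a camera, given by its name, has taken for a name from the list of things; names that differ only in an ending like _2 or _b are one class to them, and where a whole thing is asked for, a point or a joint stands for the part that bears it (a point fixed in the world has none). Each returns a list of dicts, best first, with "confidence" (0 to 1); they miss things now and then, are a little off and sometimes report something else, mostly with a low value. They report only what shows in the picture. A call takes as long as a camera call. They do not tell look-alikes from the thing itself.
- env.boxes_of(camera, thing): "uv" ([column, row] in pixels, amid what is visible of it).
- env.silhouettes(camera, thing): "mask" (420x560 bool, what is visible of it) and "uv" ([column, row] in pixels, amid what is visible of it).
The state is a dict: "clock": time; "joint_pos": joint angles; "qvel": joint speeds; "tau": joint torques, N m; "tcp_pos": TCP position; "orientation": TCP orientation; "wrist_force": force on the tool from outside, world axes, zero at the start; "ft_torque": the same for the moment, N m; "finger_gap": finger opening in m.
Only numpy, scipy, OpenCV 4.12 (cv2) and the standard library are available. Lean on these libraries where they do the work, as an engineer would, in place of code of your own. Each camera call takes 0.05 s, during which the arm holds its last target.

## Working session

There is one attempt and no reset: what is moved stays moved. The work goes in short steps, Python scripts to look and compute and a tool call to move; the robot and the scene stay as the last step left them, time stands still between calls to the robot, and variables do not carry over. Pictures are saved under pics/ and viewed, and the job is handed in when it is done.

Besides the shell and the picture viewer there is one more tool, called by a JSON object that holds its "method" and its "body", one argument or row to a line. step_arm: Moves the arm, as the interface text tells. Its arguments: {"type":"object","properties":{"moves":{"type":"array","items":{"type":"array","items":{"type":"array","items":{"type":"number"}}}},"force":{"type":"number"}},"required":["moves"]}

```bash
mkdir -p pics; cat > h.py <<'E'
import numpy as np, cv2
from workcell import env
from scipy.spatial.transform import Rotation as R
def save(n,im): cv2.imwrite('pics/'+n,cv2.cvtColor(im,cv2.COLOR_RGB2BGR))
def Rq(q): return R.from_quat([q[1],q[2],q[3],q[0]])
def wpts(name,depth,st=None):
    c=env.get_calibration(name); K=np.array(c['mtx'])
    v,u=np.mgrid[0:420,0:560]
    P=np.stack([(u-K[0,2])/K[0,0]*depth,(v-K[1,2])/K[1,1]*depth,depth],-1)
    if name=='wrist':
        T=np.array(c['T_tool_cam']); T2=np.eye(4); T2[:3,:3]=Rq(st['orientation']).as_matrix(); T2[:3,3]=st['tcp_pos']; T=T2@T
    else: T=np.linalg.inv(np.array(c['camera_from_world']))
    W=P@T[:3,:3].T+T[:3,3]; W[depth==0]=np.nan
    return W
def proj(name,p,st=None):
    c=env.get_calibration(name); K=np.array(c['mtx'])
    if name=='wrist':
        T=np.array(c['T_tool_cam']); T2=np.eye(4); T2[:3,:3]=Rq(st['orientation']).as_matrix(); T2[:3,3]=st['tcp_pos']; M=np.linalg.inv(T2@T)
    else: M=np.array(c['camera_from_world'])
    q=M[:3,:3]@np.array(p)+M[:3,3]; q=K@q; return q[:2]/q[2]
E
python3 - <<'E'
from h import *
s=env.get_state(); print({k:np.round(v,4).tolist() for k,v in s.items()}, env.nose_length)
print(Rq(s['orientation']).as_matrix().round(3))
for n in ['scene','top','wrist']:
    st=env.get_state(); im,d=env.read_camera(n); save(n+'0.png',im); np.savez(n+'0.npz',im=im,d=d)
    c=env.get_calibration(n); print(n,{k:np.round(v,3).tolist() for k,v in c.items()})
E
```

```text
{'clock': 0.0, 'joint_pos': [0.9834, 0.314, 0.045, 1.3036, 0.0, 1.4312], 'qvel': [-0.0002, -0.0002, 0.0008, 0.002, 0.0001, -0.0028], 'tau': [-0.0013, -48.0632, 29.8533, 0.0195, -0.0003, -0.0], 'tcp_pos': [0.2487, 0.5179, 0.2414], 'orientation': [0.598, -0.3768, 0.5991, 0.3763], 'wrist_force': [-0.1726, 0.2144, -0.6915], 'ft_torque': [-0.0371, 0.0195, 0.0134], 'finger_gap': 0.0855} 0.011
[[-0.001 -0.901  0.433]
 [-0.001  0.433  0.901]
 [-1.     0.    -0.002]]
scene {'mtx': [[497.791, 0.0, 287.111], [0.0, 497.791, 211.302], [0.0, 0.0, 1.0]], 'camera_from_world': [[-0.796, 0.605, -0.02, 0.475], [0.356, 0.441, -0.824, -0.118], [-0.49, -0.663, -0.566, 1.268], [0.0, 0.0, 0.0, 1.0]]}
top {'mtx': [[386.904, 0.0, 283.776], [0.0, 386.904, 208.618], [0.0, 0.0, 1.0]], 'camera_from_world': [[-0.001, -1.0, -0.005, -0.022], [-0.979, 0.002, -0.203, 0.573], [0.203, 0.005, -0.979, 0.816], [0.0, 0.0, 0.0, 1.0]]}
wrist {'mtx': [[339.188, 0.0, 277.524], [0.0, 339.188, 212.002], [0.0, 0.0, 1.0]], 'T_tool_cam': [[0.0, -0.314, 0.949, -0.131], [0.0, -0.949, -0.314, 0.081], [1.0, 0.0, -0.0, 0.001], [0.0, 0.0, 0.0, 1.0]]}
```

View pics/top0.png

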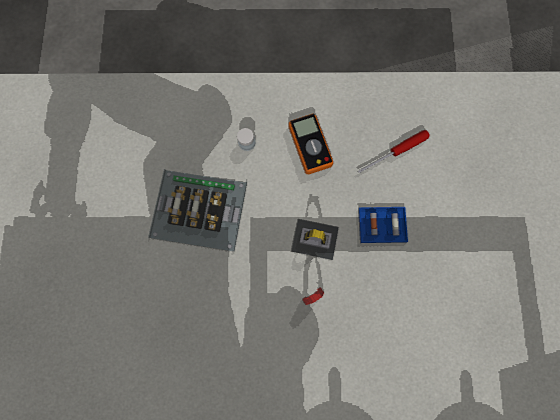

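View pics/scene0.png

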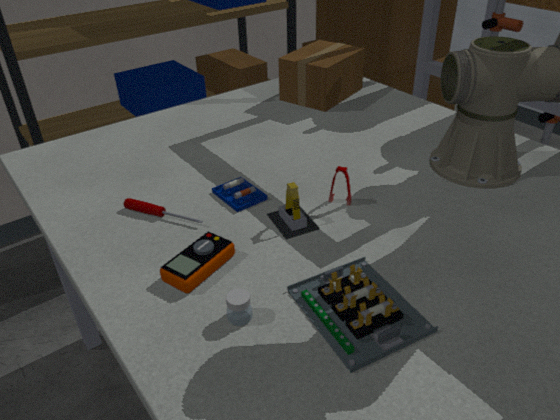

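View pics/wrist0.png

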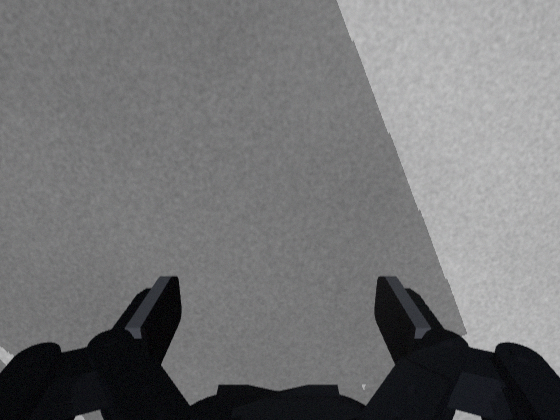

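Top picture: the yellow tongs stand in the stand at (317,236). The red look-alike lies at (313,296). In the tray, the white fuse is at (395,223) and the brown one at (374,223). The chassis is at (197,210), and its rightmost base at (215,210) looks empty. I'll check these in crops and measure them.

```bash
python3 - <<'E'
from h import *
z=np.load('top0.npz'); im,d=z['im'],z['d']; W=wpts('top',d); 
for n,u,v in [('tongs',317,236),('white',395,223),('brown',374,223),('emptybase',215,210),('tray corner',360,206),('red',313,296),('table',450,260),('jar',246,135)]:
    print(n,np.round(W[v,u],4))
cv2.imwrite('pics/tc.png',cv2.cvtColor(np.hstack([cv2.resize(im[160:260,140:250],(440,400)),cv2.resize(im[200:260,280:350],(350,300)) if 0 else cv2.resize(im[185:285,285:375],(360,400))]),cv2.COLOR_RGB2BGR))
for th in ['tongs','fuse','stand','tray','empty_base','clips']:
    for cam in ['top']:
        for r in env.silhouettes(cam,th)[:4]:
            m=r['mask']; p=W[m]; print(th,np.round(r['uv'],1),round(r['confidence'],2),m.sum(),np.nanmedian(p,0).round(3),np.nanmax(p[:,2]).round(3))
print(env.get_state()['clock'])
E
```

```text
tongs [ 0.5053 -0.0935  0.0965]
white [ 0.5444 -0.2802  0.0296]
brown [ 0.5441 -0.231   0.032 ]
emptybase [0.577  0.1394 0.0243]
tray corner [ 0.5909 -0.2063  0.0014]
red [ 0.3806 -0.0832  0.0935]
table [ 0.4611 -0.4119  0.0011]
jar [0.7526 0.0669 0.0529]
tongs [312.9 238.3] 0.76 187 [ 0.512 -0.09   0.081] 0.099
tongs [313.1 295.6] 0.56 194 [ 0.379 -0.083  0.077] 0.094
tongs [220.3 211.7] 0.48 435 [0.577 0.132 0.025] 0.056
fuse [394.4 225.8] 0.62 127 [ 0.543 -0.279  0.028] 0.032
stand [314.  242.2] 0.93 1227 [ 0.506 -0.093  0.005] 0.098
tray [380.1 225.7] 0.57 1417 [ 0.544 -0.257  0.005] 0.029
empty_base [219.1 214.2] 0.64 420 [0.576 0.134 0.025] 0.053
clips [209.6 202.4] 0.67 210 [0.589 0.141 0.032] 0.056
0.45
```

View pics/tc.png

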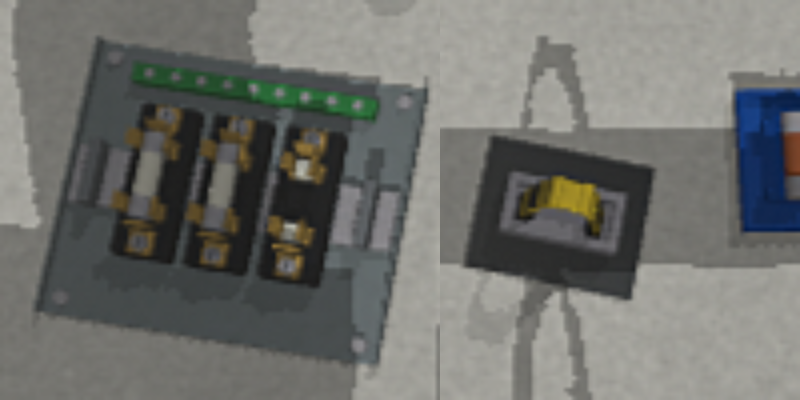

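Rightmost base (crop 300,200) is confirmed empty. The stand is yawed about -11°. I'll look at each thing with the wrist camera, starting with the base.

```bash
cat >> h.py <<'E'
def to(p,yaw,st=None):
    """tool-frame rotvec and shift from current pose to target pointing down, jaws along (-sin,cos)"""
    st=st or env.get_state(); Rc=Rq(st['orientation']); c,s=np.cos(yaw),np.sin(yaw)
    Rt=R.from_matrix(np.array([[0,-c,-s],[0,-s,c],[-1,0,0]]))
    print('turn',(Rc.inv()*Rt).as_rotvec().round(4).tolist(),'shift',Rc.inv().apply(np.array(p)-st['tcp_pos']).round(4).tolist(),'clock',st['clock'])
E
python3 - <<'E'
from h import *
to([0.577,0.139,0.22],-0.2)
E
```

```text
turn [-0.2478, 0.0, -0.0] shift [0.0223, -0.4599, -0.1999] clock 0.45
```

{"method": "step_arm", "body": {
  "moves": [
    [[-0.25,0,0,0.02,-0.46,-0.2,1],[-0.25,0,0,0.02,-0.46,-0.2,1],[-0.25,0,0,0.02,-0.46,-0.2,1],[-0.25,0,0,0.02,-0.46,-0.2,1],[-0.25,0,0,0.02,-0.46,-0.2,1],[-0.25,0,0,0.02,-0.46,-0.2,1],[-0.25,0,0,0.02,-0.46,-0.2,1],[-0.25,0,0,0.02,-0.46,-0.2,1],[-0.25,0,0,0.02,-0.46,-0.2,1],[-0.25,0,0,0.02,-0.46,-0.2,1],[-0.25,0,0,0.02,-0.46,-0.2,1],[-0.25,0,0,0.02,-0.46,-0.2,1]]
  ]
}}

```text
clock: 1.65
tcp_pos: [0.5777, 0.1374, 0.2217]
orientation: [0.547, -0.447, 0.548, 0.448]
wrist_force: [-0.3, 0.1, -0.6]
finger_gap: 0.0858
```

```bash
cat > look.py <<'E'
import sys
from h import *
n=sys.argv[1]; st=env.get_state(); im,d=env.read_camera('wrist'); save(n+'.png',im)
np.savez(n+'.npz',im=im,d=d,p=st['tcp_pos'],q=st['orientation']); print(np.abs(st['qvel']).max(),st['clock'])
E
python3 look.py base1; python3 - <<'E'
from h import *
to([0.505,-0.0935,0.24],-0.19)
E
```

```text
0.04888039516561709 1.65
turn [-0.009, 0.0001, -0.0013] shift [-0.0181, 0.0244, -0.2417] clock 1.7
```

View pics/base1.png

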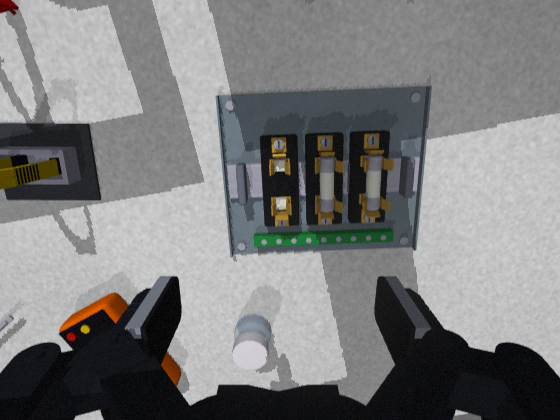

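The empty base is at (280,180) in the wrist picture, and it is the leftmost of the three there. Next, the stand.

{"method": "step_arm", "body": {
  "moves": [
    [[-0.01,0,0,-0.02,0.024,-0.242,1],[-0.01,0,0,-0.02,0.024,-0.242,1],[-0.01,0,0,-0.02,0.024,-0.242,1],[-0.01,0,0,-0.02,0.024,-0.242,1],[-0.01,0,0,-0.02,0.024,-0.242,1],[-0.01,0,0,-0.02,0.024,-0.242,1],[-0.01,0,0,-0.02,0.024,-0.242,1]]
  ]
}}

```text
clock: 2.4
tcp_pos: [0.5048, -0.093, 0.2425]
orientation: [0.545, -0.45, 0.545, 0.451]
wrist_force: [-0.1, 0.1, -0.6]
finger_gap: 0.0852
```

```bash
python3 look.py stand1; python3 - <<'E'
from h import *
to([0.544,-0.28,0.2],-0.0)
z=np.load('base1.npz'); im,d=z['im'],z['d']; W=wpts('wrist',d,dict(tcp_pos=z['p'],orientation=z['q']))
# table check
print('table',np.nanmedian(W[20:60,180:210,2]))
hsv=cv2.cvtColor(im,cv2.COLOR_RGB2HSV)
# block top
dark=(im.max(2)<45)&(np.abs(W[...,2]-0.025)<0.006)
dark[:, :255]=0; dark[:,302:]=0; dark[:120]=0; dark[240:]=0
p=W[dark][:,:2]; r=cv2.minAreaRect((p*1000).astype(np.float32)); print('block',dark.sum(),r,W[dark][:,2].mean())
clip=(W[...,2]>0.046)&(W[...,2]<0.06)
clip[:, :255]=0; clip[:,302:]=0; clip[:120]=0; clip[240:]=0
p=W[clip]; print(clip.sum(),p.mean(0),p[:,2].max()); r=cv2.minAreaRect((p[:,:2]*1000).astype(np.float32)); print('clips',r)
cr=cv2.resize(im[115:245,240:400],None,fx=4.5,fy=4.5,interpolation=cv2.INTER_CUBIC); save('basecrop.png',cr)
E
```

```text
0.03679457674496219 2.4
turn [-0.1877, 0.0008, -0.0009] shift [0.0421, -0.0733, -0.1771] clock 2.45
table -0.0004051148763997148
block 2025 ((575.056884765625, 140.86416625976562), (35.7793083190918, 90.1476821899414), 80.85242462158203) 0.024463767651018153
307 [0.57569094 0.14041938 0.0503585 ] 0.05532209378621916
clips ((576.247802734375, 140.6018829345703), (18.80711555480957, 63.46525192260742), 80.77172088623047)
```

View pics/stand1.png

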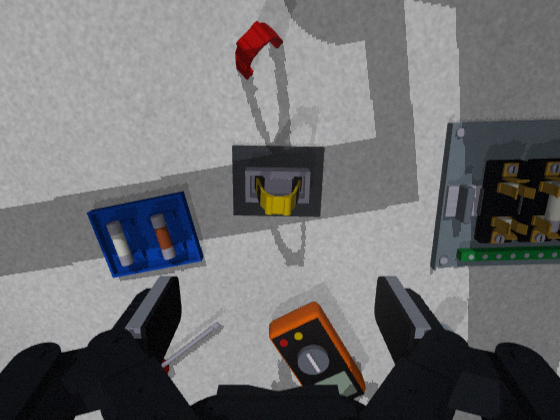

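View pics/basecrop.png

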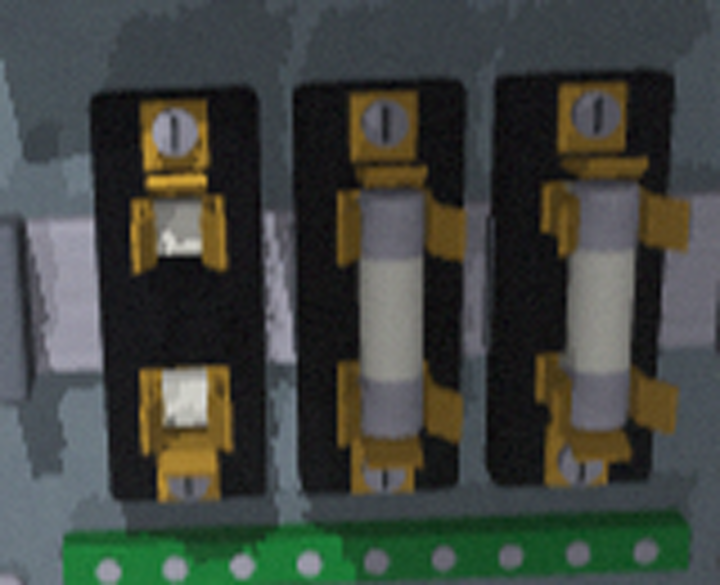

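Base centre ≈ (0.5755, 0.1407), yaw ≈ -0.16 rad. The stand picture shows the yellow tongs at (278,190), the red look-alike at (258,45), the white fuse at (119,243) and the brown at (163,237). Next, the tray.

{"method": "step_arm", "body": {
  "moves": [
    [[-0.188,0,0,0.042,-0.073,-0.177,1],[-0.188,0,0,0.042,-0.073,-0.177,1],[-0.188,0,0,0.042,-0.073,-0.177,1],[-0.188,0,0,0.042,-0.073,-0.177,1],[-0.188,0,0,0.042,-0.073,-0.177,1],[-0.188,0,0,0.042,-0.073,-0.177,1]]
  ]
}}

```text
clock: 3.05
tcp_pos: [0.5443, -0.2782, 0.1988]
orientation: [0.5, -0.499, 0.5, 0.502]
wrist_force: [0.9, 0.5, -0.1]
finger_gap: 0.0852
```

```bash
python3 look.py tray1; python3 - <<'E'
from h import *
def rect(p):
    r=cv2.minAreaRect((p[:,:2]*1000).astype(np.float32)); return np.round(r[0],1),np.round(r[1],1),round(r[2],2)
z=np.load('stand1.npz'); im,d=z['im'],z['d']; W=wpts('wrist',d,dict(tcp_pos=z['p'],orientation=z['q'])); Z=W[...,2]
roi=np.zeros(Z.shape,bool); roi[130:225,225:335]=1
hsv=cv2.cvtColor(im,cv2.COLOR_RGB2HSV); yel=(hsv[...,1]>150)&(hsv[...,0]>20)&(hsv[...,0]<35)
p=W[roi&(im.max(2)<60)&(Z>0.002)&(Z<0.012)]; print('plate',len(p),rect(p),p[:,2].mean())
p=W[roi&~yel&(Z>0.022)&(Z<0.030)]; print('rim',len(p),rect(p),p[:,2].mean())
p=W[roi&yel&(Z>0.086)&(Z<0.105)]; print('bow',len(p),rect(p),p.mean(0),p[:,2].max())
z=np.load('tray1.npz'); im,d=z['im'],z['d']; W=wpts('wrist',d,dict(tcp_pos=z['p'],orientation=z['q'])); Z=W[...,2]
hsv=cv2.cvtColor(im,cv2.COLOR_RGB2HSV)
blue=(hsv[...,0]>105)&(hsv[...,0]<130)&(hsv[...,1]>150)
n,l,s,c=cv2.connectedComponentsWithStats(blue.astype(np.uint8)); k=1+s[1:,4].argmax(); p=W[(l==k)&(Z>0.009)&(Z<0.0155)]; print('tray rim',len(p),rect(p),p[:,2].mean(),s[k])
np.save('W.npy',W)
E
```

```text
0.035851400114373246 3.05
plate 3415 (array([511.3, -94.2]), array([99.8, 79. ]), 78.17) 0.00366656915130694
rim 694 (array([511.7, -94.3]), array([68. , 34.4]), 77.9) 0.02549174292460869
bow 498 (array([511.3, -93.5]), array([22.8, 16.1]), 76.34) [ 0.51046275 -0.09337689  0.09392454] 0.09692741888919099
tray rim 1496 (array([ 544.7, -255.4]), array([ 83.9, 109.9]), 1.03) 0.011393108815958806 [ 242  143  118   87 8017]
```

View pics/tray1.png

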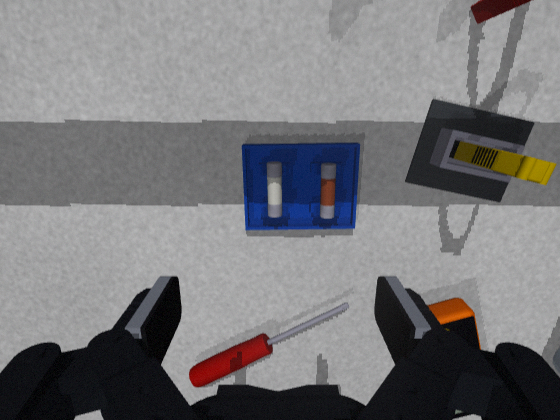

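```bash
python3 - <<'E'
from h import *
z=np.load('tray1.npz'); im=z['im']; W=np.load('W.npy'); Z=W[...,2]
hsv=cv2.cvtColor(im,cv2.COLOR_RGB2HSV)
roi=np.zeros(Z.shape,bool); roi[150:228,255:295]=1
m=roi&(hsv[...,1]<110)&(Z>0.021)&(Z<0.033); p=W[m]; print(m.sum(),cv2.minAreaRect((p[:,:2]*1000).astype(np.float32)),p[:,2].max(),np.percentile(p[:,2],95))
for r in env.silhouettes('wrist','fuse')[:3]:
    q=W[r['mask']]; print(r['uv'],r['confidence'],r['mask'].sum(),np.nanmean(q,0),cv2.minAreaRect((q[:,:2]*1000).astype(np.float32)))
save('fusecrop.png',cv2.resize(im[140:235,238:362],None,fx=6,fy=6,interpolation=cv2.INTER_CUBIC))
to([0.5113,-0.094,0.125],-0.206)
E
```

```text
783 ((543.2181396484375, -280.5938720703125), (51.02090835571289, 13.083972930908203), 0.2514365613460541) 0.029798003287586805 0.028763083555950204
[274.4, 190.4] 0.63 881 [ 0.5419756  -0.28036417  0.02517773] ((547.6954345703125, -280.32000732421875), (58.54533767700195, 14.189719200134277), 19.226608276367188)
turn [0.2092, 0.0016, -0.0014] shift [0.0755, 0.0323, 0.1834] clock 3.15
```

View pics/fusecrop.png

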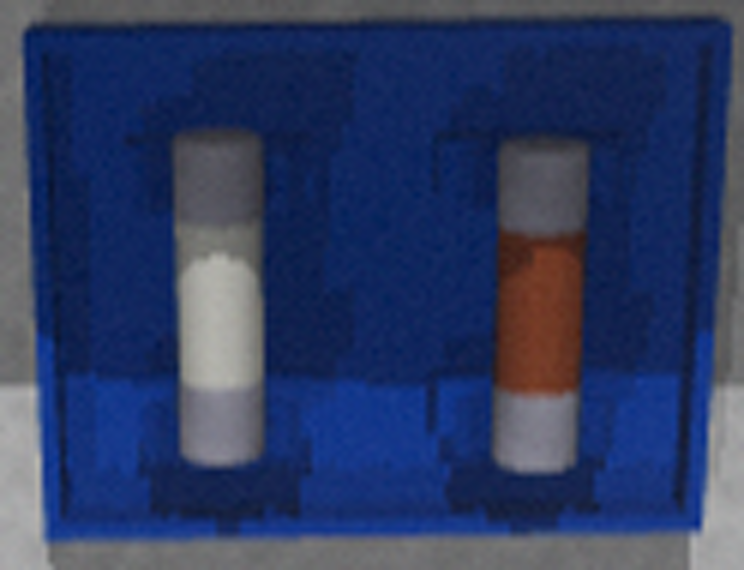

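White fuse ≈ (0.5435, -0.2805), length 51 mm ✓. Its white barrel is confirmed at crop (220,300), and the orange-brown one is at (540,300). Stand and tongs are at (0.5113,-0.094), yaw -0.206. Going above the tongs.

{"method": "step_arm", "body": {
  "moves": [
    [[0.209,0,0,0.02,0.032,0.183,1],[0.209,0,0,0.02,0.032,0.183,1],[0.209,0,0,0.02,0.032,0.183,1],[0.209,0,0,0.02,0.032,0.183,1],[0.209,0,0,0.02,0.032,0.183,1],[0.209,0,0,0.02,0.032,0.183,1],[0.209,0,0,0.02,0.032,0.183,1]]
  ]
}}

```text
clock: 3.85
tcp_pos: [0.5122, -0.0941, 0.1813]
orientation: [0.549, -0.446, 0.548, 0.447]
wrist_force: [0.2, 0.5, -0.3]
finger_gap: 0.0853
```

```bash
python3 look.py stand2; python3 - <<'E'
from h import *
z=np.load('stand2.npz'); im,d=z['im'],z['d']; W=wpts('wrist',d,dict(tcp_pos=z['p'],orientation=z['q'])); Z=W[...,2]
def rect(p):
    r=cv2.minAreaRect((p[:,:2]*1000).astype(np.float32)); return np.round(r[0],1),np.round(r[1],1),round(r[2],2)
roi=np.zeros(Z.shape,bool); roi[100:300,200:360]=1
hsv=cv2.cvtColor(im,cv2.COLOR_RGB2HSV); yel=(hsv[...,1]>150)&(hsv[...,0]>20)&(hsv[...,0]<35)
p=W[roi&~yel&(Z>0.022)&(Z<0.030)]; print('rim',len(p),rect(p),p[:,2].mean())
p=W[roi&yel&(Z>0.086)&(Z<0.105)]; print('bow',len(p),rect(p),p.mean(0),p[:,2].max())
to([0.5113,-0.094,0.048],-0.206)
E
```

```text
0.025449624510230532 3.85
rim 1034 (array([511.7, -94.2]), array([68.1, 34.4]), 77.98) 0.02537946545526084
bow 776 (array([510.9, -93.2]), array([22.8, 16.1]), 77.5) [ 0.51001066 -0.09323446  0.09384742] 0.0963715990702971
turn [0.0005, 0.001, -0.0001] shift [0.1331, 0.001, 0.0004] clock 3.9
```

View pics/stand2.png

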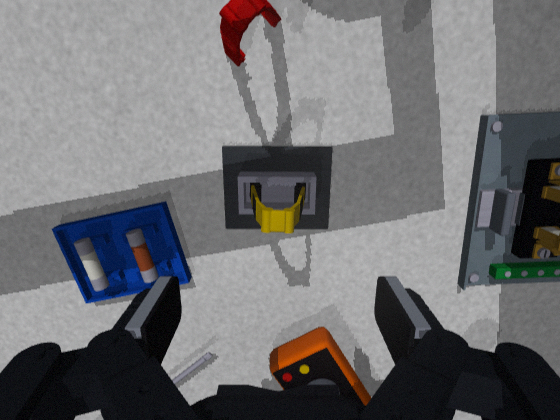

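Everything agrees. Descending around the tongs, then closing by position to about 34.5 mm.

{"method": "step_arm", "body": {
  "moves": [
    [[0,0,0,0.04,0,0,1],[0,0,0,0.08,0,0,1],[0,0,0,0.115,0,0,1],[0,0,0,0.133,0,0,1],[0,0,0,0.133,0,0,1],[0,0,0,0.133,0,0,0.8],[0,0,0,0.133,0,0,0.6],[0,0,0,0.133,0,0,0.5],[0,0,0,0.133,0,0,0.5]]
  ],
  "force": 25
}}

```text
clock: 4.8
tcp_pos: [0.5132, -0.0948, 0.0493]
orientation: [0.549, -0.446, 0.548, 0.446]
wrist_force: [-0.2, -0.1, 0.1]
finger_gap: 0.0429
```

```bash
python3 look.py g1; python3 -c "
from h import *
print(env.get_state()['finger_gap']); to([0.5113,-0.094,0.048],-0.206)"
```

```text
0.0070041533305671266 4.8
0.04275737063322905
turn [0.0006, 0.001, 0.0018] shift [0.0011, 0.0018, 0.0003] clock 4.85
```

View pics/g1.png

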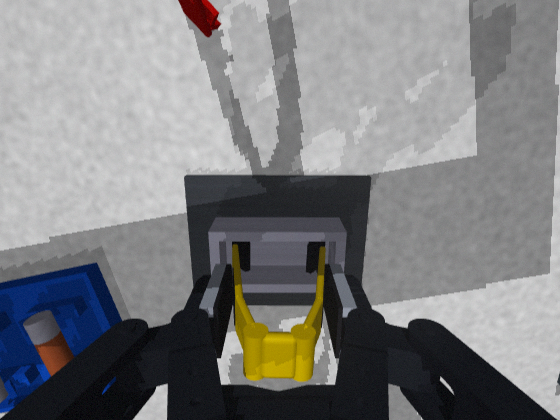

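{"method": "step_arm", "body": {
  "moves": [
    [[0,0,0,0,0.002,0,0.45],[0,0,0,0,0.002,0,0.43],[0,0,0,0,0.002,0,0.405],[0,0,0,0,0.002,0,0.405],[0,0,0,0,0.002,0,0.405]]
  ],
  "force": 25
}}

```text
clock: 5.35
tcp_pos: [0.5116, -0.0943, 0.0498]
orientation: [0.55, -0.447, 0.548, 0.446]
wrist_force: [0.3, 0.7, 5.4]
finger_gap: 0.0344
```

```bash
python3 look.py g2; python3 -c "
from h import *
s=env.get_state();print(s['finger_gap'],s['wrist_force'],s['ft_torque'],s['tcp_pos'])"
```

```text
0.0019617039368921537 5.35
0.034904450037271086 [0.390063   0.82483234 5.73059858] [0.25097275 0.00091782 0.0356372 ] [ 0.51156416 -0.09429001  0.04975972]
```

View pics/g2.png

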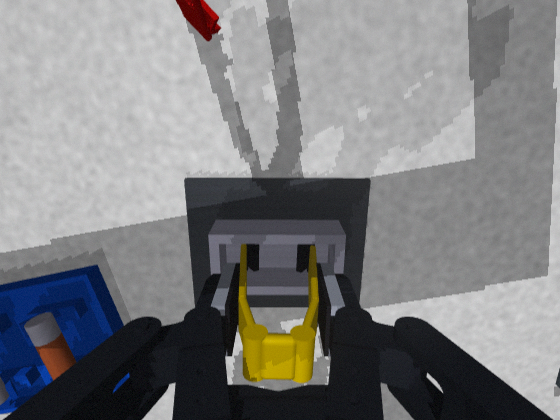

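Pinched at 34.9 mm. Lifting.

{"method": "step_arm", "body": {
  "moves": [
    [[0,0,0,-0.02,0,0,0.405],[0,0,0,-0.05,0,0,0.405],[0,0,0,-0.08,0,0,0.405],[0,0,0,-0.09,0,0,0.405],[0,0,0,-0.09,0,0,0.405]]
  ]
}}

```text
clock: 5.9
tcp_pos: [0.5122, -0.0947, 0.1409]
orientation: [0.55, -0.448, 0.547, 0.445]
wrist_force: [0.0, 1.0, -0.3]
finger_gap: 0.0349
```

```bash
python3 look.py g3; python3 -c "
from h import *
s=env.get_state();print(s['finger_gap'],s['wrist_force'],s['tcp_pos']); to([0.5435,-0.2805,0.14],0.018)"
```

```text
0.050002527097074256 5.9
0.03492138988373295 [-0.47366306  0.12835099 -0.25839652] [ 0.51128703 -0.09436541  0.13943712]
turn [-0.2233, 0.0006, 0.0036] shift [-0.0005, -0.0695, -0.1757] clock 5.95
```

View pics/g3.png

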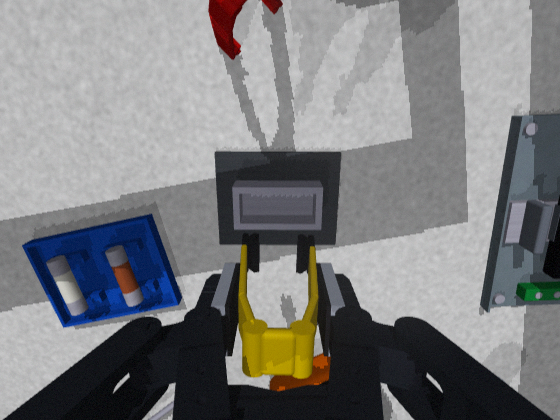

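The tongs are held with open jaws, feet at (252,255) and (303,255), and the stand is empty. Moving over the fuse.

{"method": "step_arm", "body": {
  "moves": [
    [[-0.06,0,0,0,-0.017,-0.044,0.405],[-0.11,0,0,0,-0.035,-0.088,0.405],[-0.167,0,0,0,-0.052,-0.132,0.405],[-0.2,0,0,0,-0.062,-0.16,0.405],[-0.223,0,0.003,0,-0.07,-0.176,0.405],[-0.223,0,0.003,0,-0.07,-0.176,0.405],[-0.223,0,0.003,0,-0.07,-0.176,0.405]]
  ]
}}

```text
clock: 6.65
tcp_pos: [0.5427, -0.2802, 0.1372]
orientation: [0.496, -0.503, 0.496, 0.506]
wrist_force: [-0.1, 0.8, 0.2]
finger_gap: 0.0343
```

```bash
python3 look.py f1; python3 - <<'E'
from h import *
s=env.get_state();print(s['finger_gap'],s['wrist_force'],s['tcp_pos'])
z=np.load('f1.npz'); im,d=z['im'],z['d']; st=dict(tcp_pos=z['p'],orientation=z['q']);W=wpts('wrist',d,st); Z=W[...,2]
hsv=cv2.cvtColor(im,cv2.COLOR_RGB2HSV)
m=(Z>0.021)&(Z<0.033)&(hsv[...,1]<110)&(W[...,1]<-0.265)&(W[...,1]>-0.295)&(W[...,0]>0.5)&(W[...,0]<0.59)
p=W[m]; print(m.sum(),cv2.minAreaRect((p[:,:2]*1000).astype(np.float32)),np.argwhere(m).min(0),np.argwhere(m).max(0))
# jaws: in tool frame
T=np.array(env.get_calibration('wrist')['T_tool_cam'])
P=(W-st['tcp_pos'])@Rq(st['orientation']).as_matrix()
j=(P[...,0]>0.02)&(P[...,0]<0.05)&(abs(P[...,1])<0.02)&(abs(P[...,2])<0.04)
q=P[j]; print('jaws tool',len(q),q.min(0),q.max(0))
for sgn in (-1,1):
    k=q[q[:,2]*sgn>0]; print(len(k),k.min(0),k.max(0))
np.save('P.npy',P)
print('proj jaw mid',proj('wrist',np.array(st['tcp_pos'])+[0,0,-0.0368],st),'fuse',proj('wrist',[0.5435,-0.2805,0.022],st))
to([0.5435,-0.2805,0.0588],0.018)
E
```

```text
0.02276293984999694 6.65
0.03451497192272921 [0.36641611 0.445684   0.09597154] [ 0.5428496  -0.27967192  0.13771239]
1152 ((543.199951171875, -280.3922119140625), (51.10923767089844, 13.511404037475586), 1.3365839719772339) [179 267] [245 285]
jaws tool 1103 [ 0.02004508 -0.00665977 -0.0186932 ] [0.0465397  0.01091986 0.0201317 ]
548 [ 0.02005775 -0.00620946 -0.0186932 ] [ 0.0465397   0.01091986 -0.00896338]
555 [ 0.02004508 -0.00665977  0.01023054] [0.04542474 0.00997473 0.0201317 ]
proj jaw mid [276.26980611 255.47195868] fuse [276.02409383 211.96838518]
turn [-0.0005, 0.0029, -0.0021] shift [0.0789, -0.0008, -0.0011] clock 6.7
```

View pics/f1.png

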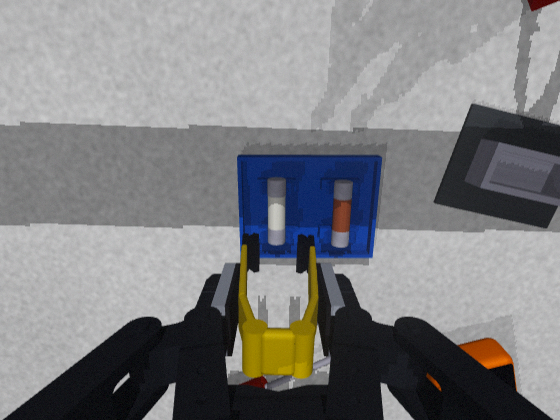

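White fuse shows at (277,212), centred between the jaws (250 and 305, 255). Going down around it.

{"method": "step_arm", "body": {
  "moves": [
    [[0,0.003,-0.002,0.02,-0.002,-0.001,0.405],[0,0.003,-0.002,0.04,-0.002,-0.001,0.405],[0,0.003,-0.002,0.055,-0.002,-0.001,0.405],[0,0.003,-0.002,0.055,-0.002,-0.001,0.405],[0,0.003,-0.002,0.055,-0.002,-0.001,0.405]]
  ]
}}

```text
clock: 7.2
tcp_pos: [0.5444, -0.2791, 0.0827]
orientation: [0.495, -0.504, 0.495, 0.505]
wrist_force: [0.4, 0.6, -0.0]
finger_gap: 0.035
```

```bash
python3 look.py f2; python3 - <<'E'
from h import *
s=env.get_state();print(s['finger_gap'],s['wrist_force'],s['tcp_pos'])
to([0.5445,-0.2808,0.0595],0.018)
z=np.load('f2.npz'); save('f2c.png',cv2.resize(z['im'][120:370,200:400],None,fx=2.4,fy=2.4))
E
```

```text
0.029246356493199146 7.2
0.034339255337531675 [-0.65603496 -0.48242845  0.10501861] [ 0.54502048 -0.2797949   0.08340357]
turn [0.0005, -0.0004, 0.0003] shift [0.0239, 0.0005, -0.001] clock 7.25
```

View pics/f2c.png

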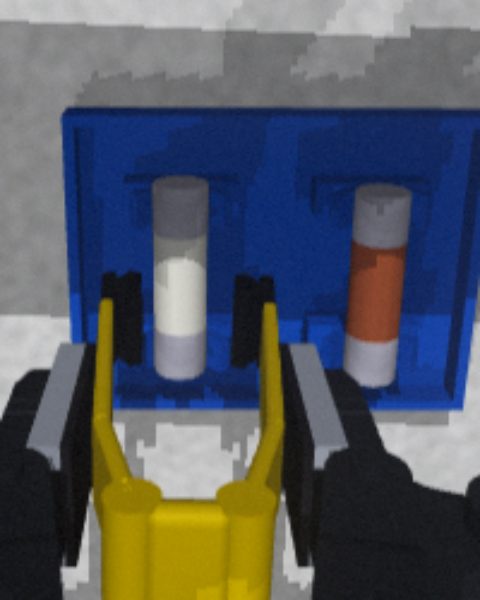

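{"method": "step_arm", "body": {
  "moves": [
    [[0,0,0,0.005,0,-0.0015,0.405],[0,0,0,0.012,0,-0.0015,0.405],[0,0,0,0.019,0,-0.0015,0.405],[0,0,0,0.024,0,-0.0015,0.405],[0,0,0,0.024,0,-0.0015,0.405],[0,0,0,0.024,0,-0.0015,0.405]]
  ]
}}

```text
clock: 7.85
tcp_pos: [0.5448, -0.2812, 0.0591]
orientation: [0.495, -0.504, 0.495, 0.505]
wrist_force: [0.3, 0.5, -0.9]
finger_gap: 0.0347
```

```bash
python3 look.py f3; python3 - <<'E'
from h import *
s=env.get_state();print(s['finger_gap'],s['wrist_force'],s['tcp_pos'])
to([0.5445,-0.2808,0.0595],0.018)
z=np.load('f3.npz'); save('f3c.png',cv2.resize(z['im'][120:370,200:400],None,fx=2.4,fy=2.4))
E
```

```text
0.008249511014033557 7.85
0.03487853821208724 [-0.30945126 -0.32620651 -0.79781175] [ 0.54507987 -0.28134336  0.05937082]
turn [0.0005, -0.0003, 0.0002] shift [-0.0001, 0.0006, 0.0006] clock 7.9
```

View pics/f3c.png

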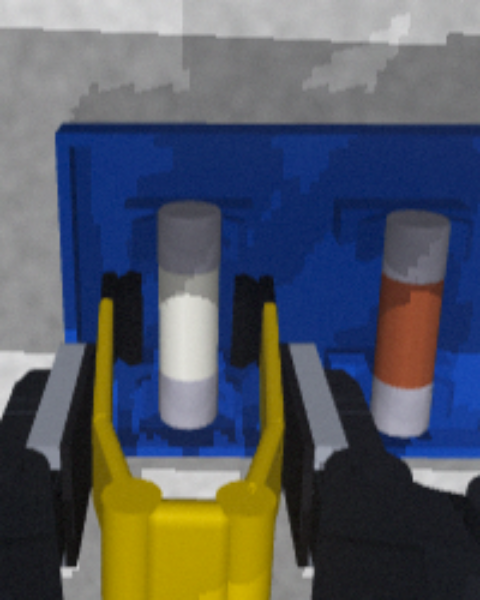

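Centred. Closing gradually at 45 N.

{"method": "step_arm", "body": {
  "moves": [
    [[0,0,0,0,0,0,0.375],[0,0,0,0,0,0,0.35],[0,0,0,0,0,0,0.33],[0,0,0,0,0,0,0.315],[0,0,0,0,0,0,0.3],[0,0,0,0,0,0,0.28],[0,0,0,0,0,0,0.26]]
  ],
  "force": 45
}}

```text
clock: 8.6
tcp_pos: [0.5451, -0.2813, 0.0593]
orientation: [-0.495, 0.505, -0.495, -0.504]
wrist_force: [-0.9, 0.6, -1.0]
finger_gap: 0.026
```

{"method": "step_arm", "body": {
  "moves": [
    [[0,0,0,0,0,0,0.2],[0,0,0,0,0,0,0.1],[0,0,0,0,0,0,0.05],[0,0,0,0,0,0,0.05]]
  ],
  "force": 45
}}

```text
clock: 9.0
tcp_pos: [0.5451, -0.2814, 0.0593]
orientation: [-0.495, 0.505, -0.495, -0.504]
wrist_force: [-1.1, 0.0, -0.8]
finger_gap: 0.026
```

```bash
python3 look.py f4; python3 - <<'E'
from h import *
s=env.get_state();print(s['finger_gap'],s['wrist_force'],s['tcp_pos'])
z=np.load('f4.npz'); save('f4c.png',cv2.resize(z['im'][120:370,200:400],None,fx=2.4,fy=2.4))
E
```

```text
0.0016770259408843441 9.0
0.026185768998483915 [ 0.04841857  0.5720871  -1.33819003] [ 0.54508377 -0.28135387  0.05936111]
```

View pics/f4c.png

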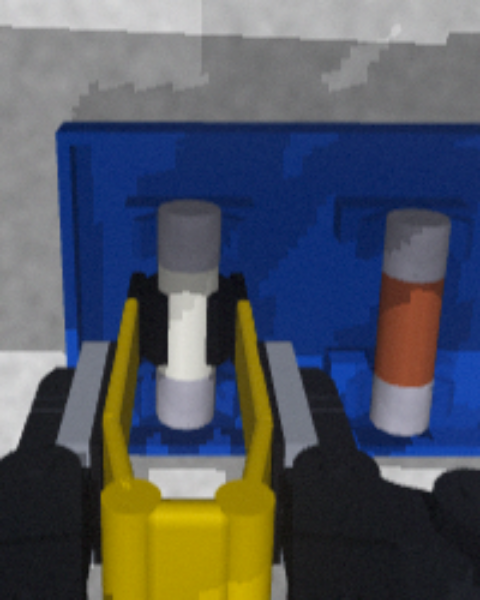

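Fuse held (gap 26.1 mm ≈ 27). Lifting.

{"method": "step_arm", "body": {
  "moves": [
    [[0,0,0,-0.01,0,0,0.05],[0,0,0,-0.03,0,0,0.05],[0,0,0,-0.055,0,0,0.05],[0,0,0,-0.08,0,0,0.05],[0,0,0,-0.1,0,0,0.05],[0,0,0,-0.1,0,0,0.05],[0,0,0,-0.1,0,0,0.05]]
  ]
}}

```text
clock: 9.75
tcp_pos: [0.5452, -0.2815, 0.1597]
orientation: [-0.495, 0.505, -0.495, -0.504]
wrist_force: [-0.1, -0.3, -1.2]
finger_gap: 0.0259
```

```bash
python3 look.py f5; python3 - <<'E'
from h import *
s=env.get_state();print(s['finger_gap'],s['wrist_force'],s['tcp_pos'])
z=np.load('f5.npz'); im,d=z['im'],z['d']; save('f5c.png',cv2.resize(im[120:370,200:400],None,fx=2.4,fy=2.4))
st=dict(tcp_pos=z['p'],orientation=z['q']);P=(wpts('wrist',d,st)-st['tcp_pos'])@Rq(st['orientation']).as_matrix()
# steel caps & barrel in tool frame: low saturation, bright
hsv=cv2.cvtColor(im,cv2.COLOR_RGB2HSV)
m=(P[...,0]>0.02)&(P[...,0]<0.05)&(abs(P[...,1])<0.04)&(abs(P[...,2])<0.0085)&(hsv[...,1]<120)&(im.max(2)>70)
q=P[m]; print(m.sum(),q.min(0),q.max(0),cv2.minAreaRect((q[:,1:]*1000).astype(np.float32)))
# nearest ridge: top line per y bin
for a in np.arange(-0.028,0.03,0.004):
    k=q[(q[:,1]>=a)&(q[:,1]<a+0.004)]
    if len(k): print(round(a+.002,3),len(k),'top',np.percentile(k[:,0],3).round(4),'zmid',((k[:,2].min()+k[:,2].max())/2).round(4),'w',np.ptp(k[:,2]).round(4))
to([0.575,0.1405,0.16],-0.16)
E
```

```text
0.03355009509360756 9.75
0.026019592861421706 [-0.80816879 -0.13441404 -0.58628452] [ 0.54465879 -0.28111626  0.15866863]
2073 [ 0.02797329 -0.02340697 -0.00825426] [0.04395067 0.02796698 0.00824881] ((2.2812881469726562, 0.04852581024169922), (51.3542366027832, 16.50527572631836), 0.3684556186199188)
-0.022 123 top 0.0296 zmid 0.0003 w 0.0136
-0.018 154 top 0.0296 zmid 0.0003 w 0.0135
-0.014 166 top 0.0296 zmid 0.0003 w 0.0134
-0.01 153 top 0.0297 zmid 0.0003 w 0.0133
-0.006 122 top 0.0287 zmid -0.0 w 0.0165
-0.002 106 top 0.0302 zmid 0.0006 w 0.008
0.002 115 top 0.03 zmid 0.0005 w 0.008
0.006 112 top 0.0302 zmid 0.0006 w 0.0079
0.01 157 top 0.0302 zmid 0.0008 w 0.0128
0.014 178 top 0.0303 zmid 0.0008 w 0.0128
0.018 192 top 0.0307 zmid 0.0011 w 0.0132
0.022 191 top 0.0306 zmid 0.0011 w 0.0131
0.026 304 top 0.0308 zmid 0.0011 w 0.0131
turn [0.1784, 0.0001, -0.0005] shift [-0.0013, -0.0381, 0.421] clock 9.8
```

View pics/f5c.png

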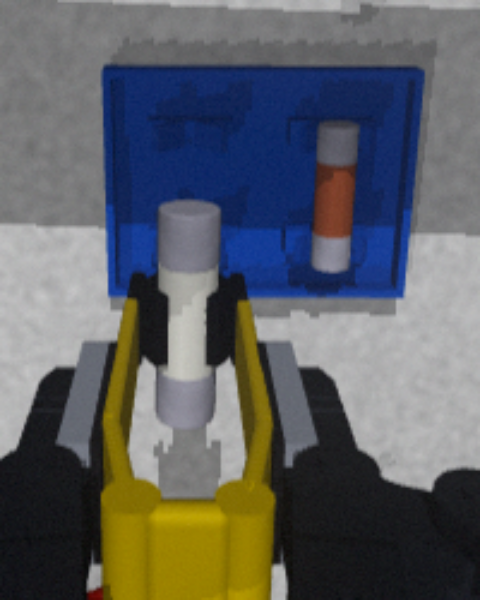

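```bash
python3 - <<'E'
from h import *
for n in ['tray1','stand2','f5','f1']:
    z=np.load(n+'.npz'); W=wpts('wrist',z['d'],dict(tcp_pos=z['p'],orientation=z['q']))
    m=(abs(W[...,2])<0.004)&(z['d']>0.1); p=W[m]; A=np.c_[p[:,:2],np.ones(len(p))]; print(n,m.sum(),np.linalg.lstsq(A,p[:,2],rcond=None)[0].round(4))
z=np.load('f5.npz'); im,d=z['im'],z['d']
st=dict(tcp_pos=z['p'],orientation=z['q']);P=(wpts('wrist',d,st)-st['tcp_pos'])@Rq(st['orientation']).as_matrix()
hsv=cv2.cvtColor(im,cv2.COLOR_RGB2HSV); yel=(hsv[...,1]>150)&(hsv[...,0]>18)&(hsv[...,0]<35)
for a,b in [(-0.06,-0.036),(-0.036,-0.02),(-0.02,0),(0,0.02),(0.02,0.035)]:
    q=P[yel&(P[...,0]>a)&(P[...,0]<b)&(abs(P[...,1])<.03)]
    if len(q): print(a,b,len(q),np.percentile(q,1,axis=0).round(4),np.percentile(q,99,axis=0).round(4))
E
```

```text
tray1 182637 [ 0.0005 -0.     -0.0005]
stand2 170782 [ 0.0014 -0.0003 -0.0009]
f5 176028 [ 0.0007  0.0004 -0.0004]
f1 176224 [ 0.0009  0.0007 -0.0005]
-0.06 -0.036 3751 [-0.046  -0.0031 -0.0104] [-0.0373  0.013   0.0117]
-0.036 -0.02 512 [-0.0359  0.0021 -0.0123] [-0.0202  0.0126  0.0137]
-0.02 0 505 [-0.0196 -0.0015 -0.0126] [-0.0004  0.0119  0.0139]
0 0.02 387 [ 0.0001 -0.0026 -0.0124] [0.0196 0.0112 0.0136]
0.02 0.035 121 [ 0.0205 -0.0027 -0.0125] [0.0299 0.0105 0.0136]
```

The fuse hangs in the jaws pitched about 0.026 rad, because the tongs lean slightly in the gripper. I'll level that with rz as I travel to the base.

```bash
cat >> h.py <<'E'
def fuse_to(pos,yaw,f,a,st=None,pr=True):
    st=st or env.get_state(); Rc=Rq(st['orientation']); c,s=np.cos(yaw),np.sin(yaw)
    a=np.array(a)/np.linalg.norm(a); zz=np.array([0,0,1.])-a[2]*a
    Rt,_=R.align_vectors([[-c,-s,0],[-s,c,0]],[a,zz/np.linalg.norm(zz)],weights=[1,1])
    p=np.array(pos)-Rt.apply(f)
    print('turn',(Rc.inv()*Rt).as_rotvec().round(4).tolist(),'shift',Rc.inv().apply(p-st['tcp_pos']).round(4).tolist(),'fuse now',(Rc.apply(f)+st['tcp_pos']).round(4),'dir',(-Rc.apply(a)).round(4),'clk',st['clock'])
E
python3 - <<'E'
from h import *
fuse_to([0.5755,0.1407,0.13],-0.16,[0.0372,0.0023,0.0007],[0.026,1,0.018])
E
```

```text
turn [0.1604, -0.0019, 0.0254] shift [-0.0084, -0.0417, 0.42] fuse now [ 0.5423 -0.2805  0.1215] dir [9.997e-01 4.000e-04 2.550e-02] clk 9.8
```

{"method": "step_arm", "body": {
  "moves": [
    [[0.013,0,0.002,-0.008,-0.004,0.035,0.05],[0.027,0,0.004,-0.008,-0.008,0.075,0.05],[0.043,0,0.006,-0.008,-0.012,0.12,0.05],[0.06,-0.001,0.01,-0.008,-0.016,0.165,0.05],[0.08,-0.001,0.012,-0.008,-0.021,0.21,0.05],[0.097,-0.001,0.015,-0.008,-0.025,0.255,0.05],[0.115,-0.001,0.018,-0.008,-0.03,0.3,0.05],[0.131,-0.002,0.02,-0.008,-0.034,0.345,0.05],[0.146,-0.002,0.023,-0.008,-0.038,0.385,0.05],[0.16,-0.002,0.025,-0.008,-0.042,0.42,0.05],[0.16,-0.002,0.025,-0.008,-0.042,0.42,0.05],[0.16,-0.002,0.025,-0.008,-0.042,0.42,0.05]]
  ]
}}

```text
clock: 11.0
tcp_pos: [0.5779, 0.1402, 0.165]
orientation: [0.527, -0.457, 0.54, 0.471]
wrist_force: [0.4, -0.6, -0.3]
finger_gap: 0.0258
```

```bash
cat > meas.py <<'E'
import sys
from h import *
n=sys.argv[1]
z=np.load(n+'.npz'); im,d=z['im'],z['d']; st=dict(tcp_pos=z['p'],orientation=z['q'])
W=wpts('wrist',d,st);P=(W-st['tcp_pos'])@Rq(st['orientation']).as_matrix()
hsv=cv2.cvtColor(im,cv2.COLOR_RGB2HSV)
m=(P[...,0]>0.022)&(P[...,0]<0.042)&(abs(P[...,1]-.002)<0.03)&(abs(P[...,2])<0.0085)&(hsv[...,1]<90)&(im.max(2)>70)
q=P[m]; ys=[];zs=[];ts=[]
for a in list(np.arange(-0.022,-0.0105,0.002))+list(np.arange(0.013,0.026,0.002)):
    k=q[(q[:,1]>=a)&(q[:,1]<a+0.002)]
    if len(k)>10: ys.append(k[:,1].mean()); zs.append((k[:,2].min()+k[:,2].max())/2); ts.append(np.percentile(k[:,0],3))
fz=np.polyfit(ys,zs,1); fx=np.polyfit(ys,ts,1); y0=(q[:,1].min()+q[:,1].max())/2
print('fuse tool: y',q[:,1].min().round(4),q[:,1].max().round(4),'c',[round(np.polyval(fx,y0)+.007,4),round(y0,4),round(np.polyval(fz,y0),4)],'dir',[round(fx[0],4),1,round(fz[0],4)],len(q))
# base
b=(np.hypot(W[...,0]-.5755,W[...,1]-.1407)<0.06)
dx=W[...,0]-.5755;dy=W[...,1]-.1407;c,s=np.cos(-.16),np.sin(-.16);lx=c*dx+s*dy;ly=-s*dx+c*dy
roi=(abs(lx)<.055)&(abs(ly)<.0215)
dark=roi&(im.max(2)<45)&(abs(W[...,2]-.025)<.005)
def rect(p):
    r=cv2.minAreaRect((p[:,:2]*1000).astype(np.float32)); return np.round(r[0],1),np.round(r[1],1),round(r[2],2)
print('block',dark.sum(),rect(W[dark]))
clip=roi&(abs(ly)<.016)&(W[...,2]>.044)&(W[...,2]<.06)
p=W[clip];print('clips',len(p),rect(p),p[:,2].max())
for sg in(-1,1):
    k=clip&(lx*sg>0); print('  clip',sg,'lx',lx[k].min().round(4),lx[k].max().round(4),'ly',ly[k].min().round(4),ly[k].max().round(4), 'inner',ly[k&(ly<0)].max().round(4) if (k&(ly<0)).any() else None, ly[k&(ly>0)].min().round(4))
save(n+'c.png',cv2.resize(im[60:370,190:390],None,fx=1.9,fy=1.9))
print(env.get_state()['clock'],env.get_state()['finger_gap'],env.get_state()['wrist_force'])
E
python3 look.py b1; python3 meas.py b1; python3 meas.py base1
```

```text
0.036183636537272995 11.0
fuse tool: y -0.0235 0.0281 c [np.float64(0.0371), np.float64(0.0023), np.float64(0.0007)] dir [np.float64(0.0204), 1, np.float64(0.0191)] 2056
block 1923 (array([567.3, 142.1]), array([35.8, 74.9]), 80.51)
clips 243 (array([568. , 141.9]), array([18.6, 46.9]), 81.49) 0.0552649925066486
  clip -1 lx -0.0311 -0.0136 ly -0.0093 0.0092 inner -0.0 0.0Traceback (most recent call last):
  File "meas.py", line 25, in <module>
    k=clip&(lx*sg>0); print('  clip',sg,'lx',lx[k].min().round(4),lx[k].max().round(4),'ly',ly[k].min().round(4),ly[k].max().round(4), 'inner',ly[k&(ly<0)].max().round(4) if (k&(ly<0)).any() else None, ly[k&(ly>0)].min().round(4))
                                                                                                                                                                                                          ~~~~~~~~~~~~~~~~^^
    return umr_minimum(a, axis, None, out, keepdims, initial, where)
ValueError: zero-size array to reduction operation minimum which has no identity
Traceback (most recent call last):
  File "meas.py", line 12, in <module>
    fz=np.polyfit(ys,zs,1); fx=np.polyfit(ys,ts,1); y0=(q[:,1].min()+q[:,1].max())/2
TypeError: expected non-empty vector for x
```

View pics/b1.png

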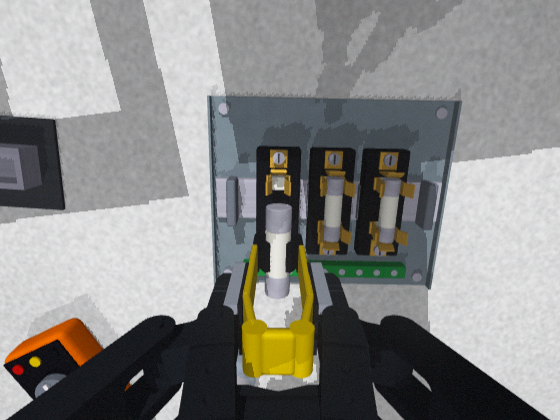

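Empty base at (278,200) lies under the held fuse. Combining both pictures: centre ≈ (0.5759, 0.1406), yaw -0.16. Going down to just above the lips.

```bash
python3 - <<'E'
from h import *
fuse_to([0.5759,0.1406,0.070],-0.16,[0.0371,0.0023,0.0007],[0.023,1,0.019])
E
```

```text
turn [-0.0, -0.001, -0.0049] shift [0.0583, -0.0024, 0.0003] fuse now [0.5749 0.1404 0.1283] dir [ 0.9872 -0.1593 -0.0049] clk 11.05
```

{"method": "step_arm", "body": {
  "moves": [
    [[0,-0.001,-0.002,0.02,-0.001,0,0.05],[0,-0.001,-0.004,0.04,-0.002,0,0.05],[0,-0.001,-0.005,0.053,-0.002,0,0.05],[0,-0.001,-0.005,0.058,-0.002,0,0.05],[0,-0.001,-0.005,0.058,-0.002,0,0.05],[0,-0.001,-0.005,0.058,-0.002,0,0.05]]
  ]
}}

```text
clock: 11.65
tcp_pos: [0.5788, 0.1385, 0.1078]
orientation: [0.529, -0.457, 0.539, 0.469]
wrist_force: [0.1, 0.0, -0.3]
finger_gap: 0.026
```

```bash
python3 look.py b2; sed -i 's/ly\[k&(ly>0)\].min().round(4))/"")/' meas.py; python3 meas.py b2;python3 - <<'E'
from h import *
fuse_to([0.5759,0.1406,0.052],-0.16,[0.0371,0.0023,0.0007],[0.023,1,0.019])
E
```

```text
0.012742411396750093 11.65
fuse tool: y -0.0234 0.0282 c [np.float64(0.0372), np.float64(0.0024), np.float64(0.0006)] dir [np.float64(0.0226), 1, np.float64(0.0167)] 2059
block 2351 (array([575. , 141.1]), array([35.6, 90.7]), 81.18)
clips 324 (array([572.1, 141.3]), array([18.6, 56.5]), 81.29) 0.05551691494315006
  clip -1 lx -0.0317 -0.0135 ly -0.0094 0.0093 inner -0.0002 
  clip 1 lx 0.0203 0.0247 ly -0.009 0.0094 inner -0.009 
11.7 0.025957013486069345 [ 0.02901635 -0.66986736 -0.62919961]
turn [-0.0009, 0.0003, 0.0013] shift [0.0191, -0.0002, 0.0008] fuse now [0.5761 0.1398 0.0711] dir [ 0.9871 -0.1602  0.0013] clk 11.7
```

View pics/b2.png

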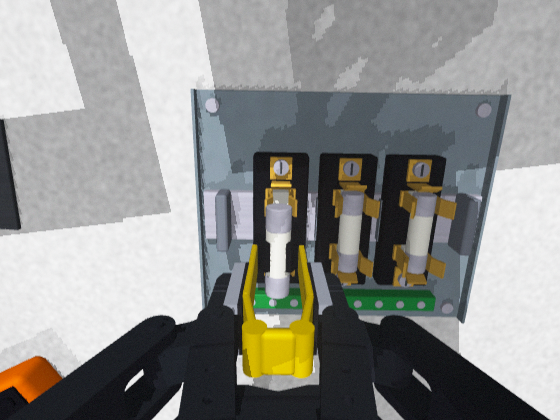

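Aligned within about 1 mm. Lowering to just above the lips (axis about 54 mm).

{"method": "step_arm", "body": {
  "moves": [
    [[-0.001,0,0.001,0.007,0,0.001,0.05],[-0.001,0,0.001,0.013,0,0.001,0.05],[-0.001,0,0.001,0.017,0,0.001,0.05],[-0.001,0,0.001,0.017,0,0.001,0.05],[-0.001,0,0.001,0.017,0,0.001,0.05]]
  ]
}}

```text
clock: 12.2
tcp_pos: [0.5787, 0.1398, 0.0909]
orientation: [0.529, -0.457, 0.539, 0.47]
wrist_force: [-0.8, 0.0, 0.0]
finger_gap: 0.0263
```

```bash
python3 look.py b3; python3 meas.py b3;python3 - <<'E'
from h import *
fuse_to([0.5757,0.1407,0.052],-0.16,[0.0372,0.0023,0.0006],[0.023,1,0.018])
z=np.load('b3.npz'); save('b3d.png',cv2.resize(z['im'][150:330,200:380],None,fx=3.3,fy=3.3,interpolation=cv2.INTER_CUBIC))
E
```

```text
0.007490989814482509 12.2
fuse tool: y -0.0234 0.0283 c [np.float64(0.0368), np.float64(0.0025), np.float64(0.0006)] dir [np.float64(0.0212), 1, np.float64(0.0154)] 2096
block 2561 (array([574.9, 141.1]), array([35.7, 90.5]), 81.04)
clips 2077 (array([572.7, 141.3]), array([25.8, 57.5]), 80.32) 0.05999942422968246
  clip -1 lx -0.0317 -0.0001 ly -0.0128 0.013 inner -0.0001 
  clip 1 lx 0.0001 0.0258 ly -0.0093 0.0098 inner -0.0001 
12.25 0.02615013503258055 [-0.17133404 -0.05234355 -0.45657923]
turn [0.0013, 0.0002, 0.0003] shift [0.002, 0.0, -0.0001] fuse now [0.5758 0.1408 0.054 ] dir [ 9.874e-01 -1.581e-01  3.000e-04] clk 12.25
```

View pics/b3d.png

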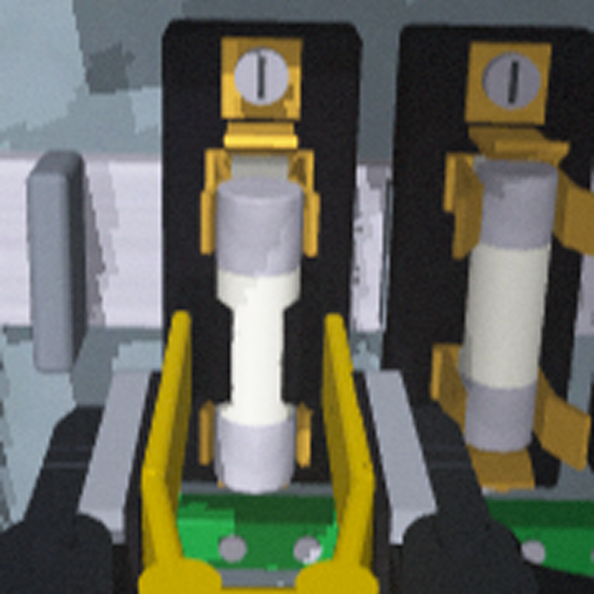

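Fuse sits centred over both clips. Pressing now in small steps, feeling the force.

{"method": "step_arm", "body": {
  "moves": [
    [[0,0,0,0.001,0,0,0.05],[0,0,0,0.002,0,0,0.05],[0,0,0,0.003,0,0,0.05],[0,0,0,0.003,0,0,0.05]]
  ]
}}

```text
clock: 12.65
tcp_pos: [0.5791, 0.1398, 0.0885]
orientation: [0.529, -0.458, 0.539, 0.469]
wrist_force: [0.1, -1.4, 1.7]
finger_gap: 0.026
```

{"method": "step_arm", "body": {
  "moves": [
    [[0,0,0,0.0007,0,0,0.05],[0,0,0,0.0014,0,0,0.05],[0,0,0,0.002,0,0,0.05],[0,0,0,0.002,0,0,0.05]]
  ]
}}

```text
clock: 13.05
tcp_pos: [0.5794, 0.1398, 0.0872]
orientation: [0.529, -0.458, 0.539, 0.469]
wrist_force: [-0.4, -0.6, 6.0]
finger_gap: 0.0259
```

{"method": "step_arm", "body": {
  "moves": [
    [[0,0,0,0.0007,0,0,0.05],[0,0,0,0.0014,0,0,0.05],[0,0,0,0.002,0,0,0.05],[0,0,0,0.002,0,0,0.05]]
  ]
}}

```text
clock: 13.45
tcp_pos: [0.5798, 0.1398, 0.0863]
orientation: [0.53, -0.458, 0.538, 0.469]
wrist_force: [-1.8, -0.3, 8.1]
finger_gap: 0.0259
```

```bash
cat > pf.py <<'E'
from h import *
s=env.get_state(); f=[0.0370,0.0024,0.0006]
fuse_to([0.5757,0.1407,0.047],-0.16,f,[0.022,1,0.017],s); print('F',s['wrist_force'].round(2) if hasattr(s['wrist_force'],'round') else s['wrist_force'],'M',np.round(s['ft_torque'],2))
E
python3 pf.py
```

```text
turn [0.0022, 0.0006, 0.0026] shift [0.0024, 0.0009, -0.0003] fuse now [0.5768 0.1408 0.0494] dir [ 0.9876 -0.1571  0.0026] clk 13.45
F [-1.84 -0.26  8.14] M [-0.15  0.49  0.03]
```

{"method": "step_arm", "body": {
  "moves": [
    [[0.001,0,0.003,0.001,0.001,0,0.05],[0.001,0,0.003,0.002,0.001,0,0.05],[0.001,0,0.003,0.003,0.001,0,0.05],[0.001,0,0.003,0.003,0.001,0,0.05]]
  ]
}}

```text
clock: 13.85
tcp_pos: [0.5799, 0.1398, 0.0848]
orientation: [0.53, -0.458, 0.538, 0.469]
wrist_force: [-0.9, -0.7, 8.2]
finger_gap: 0.0256
```

```bash
python3 pf.py
```

```text
turn [0.001, 0.0008, 0.0025] shift [0.0009, 0.001, -0.0003] fuse now [0.5769 0.1409 0.0478] dir [ 0.9874 -0.1583  0.0025] clk 13.85
F [-0.85 -0.66  8.16] M [-0.3   0.21  0.02]
```

{"method": "step_arm", "body": {
  "moves": [
    [[0.001,0,0.004,0.001,0.002,0,0.05],[0.001,0,0.004,0.002,0.002,0,0.05],[0.001,0,0.004,0.003,0.002,0,0.05],[0.001,0,0.004,0.003,0.002,0,0.05]]
  ]
}}

```text
clock: 14.25
tcp_pos: [0.5794, 0.1399, 0.0828]
orientation: [0.53, -0.457, 0.539, 0.468]
wrist_force: [1.9, -0.3, 5.9]
finger_gap: 0.026
```

```bash
python3 pf.py
```

```text
turn [-0.0002, 0.001, 0.002] shift [-0.0011, 0.0006, -0.0003] fuse now [0.5764 0.1409 0.0459] dir [ 0.9872 -0.1596  0.002 ] clk 14.25
F [ 1.92 -0.33  5.94] M [-0.37 -0.43 -0.02]
```

{"method": "step_arm", "body": {
  "moves": [
    [[0,0,0.002,0.001,0.001,0,0.05],[0,0,0.002,0.002,0.001,0,0.05],[0,0,0.002,0.002,0.001,0,0.05]]
  ]
}}

```text
clock: 14.55
tcp_pos: [0.5793, 0.1398, 0.0815]
orientation: [0.53, -0.457, 0.539, 0.468]
wrist_force: [1.2, -0.9, 4.3]
finger_gap: 0.0259
```

```bash
python3 pf.py; python3 look.py b4; python3 meas.py b4 | head -1; python3 - <<'E'
from h import *
z=np.load('b4.npz'); save('b4d.png',cv2.resize(z['im'][150:330,200:380],None,fx=3.3,fy=3.3,interpolation=cv2.INTER_CUBIC))
E
```

```text
turn [-0.0004, 0.001, 0.002] shift [-0.0025, 0.0005, -0.0003] fuse now [0.5763 0.1409 0.0445] dir [ 0.9872 -0.1598  0.002 ] clk 14.55
F [ 1.21 -0.88  4.33] M [-0.3  -0.28  0.04]
0.003435879700784709 14.55
fuse tool: y -0.0279 0.0313 c [np.float64(0.0366), np.float64(0.0017), np.float64(0.0005)] dir [np.float64(0.0241), 1, np.float64(0.0157)] 2086
```

View pics/b4d.png

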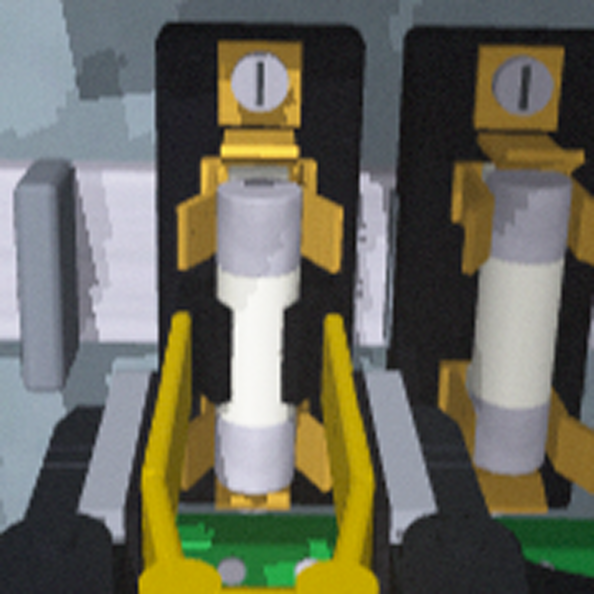

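Fuse is past the lips: both clips have opened, left and right at (260,230) and (260,450). Sliding force is about 5 N. Continuing in ~1 mm steps.

{"method": "step_arm", "body": {
  "moves": [
    [[0,0,0.002,0.001,0.001,0,0.05],[0,0,0.002,0.0018,0.001,0,0.05],[0,0,0.002,0.0018,0.001,0,0.05]]
  ]
}}

```text
clock: 14.9
tcp_pos: [0.579, 0.1399, 0.0799]
orientation: [0.53, -0.457, 0.539, 0.469]
wrist_force: [2.9, -1.6, 4.3]
finger_gap: 0.0259
```

```bash
python3 pf.py
```

```text
turn [-0.0006, 0.001, 0.0014] shift [-0.004, 0.0002, -0.0002] fuse now [0.5759 0.1409 0.0429] dir [ 0.9871 -0.1599  0.0014] clk 14.9
F [ 2.94 -1.64  4.34] M [-0.38 -0.58  0.  ]
```

{"method": "step_arm", "body": {
  "moves": [
    [[0,0,0.001,0.0006,0,0,0.05],[0,0,0.001,0.0012,0,0,0.05],[0,0,0.001,0.0012,0,0,0.05]]
  ]
}}

```text
clock: 15.2
tcp_pos: [0.5791, 0.1398, 0.0789]
orientation: [0.53, -0.457, 0.539, 0.469]
wrist_force: [0.6, -1.2, 5.5]
finger_gap: 0.0259
```

```bash
python3 pf.py
```

```text
turn [-0.0006, 0.0011, 0.0006] shift [-0.0051, 0.0003, -0.0002] fuse now [0.576  0.1409 0.0419] dir [ 9.871e-01 -1.599e-01  6.000e-04] clk 15.2
F [ 0.56 -1.18  5.54] M [-0.28 -0.26  0.01]
```

{"method": "step_arm", "body": {
  "moves": [
    [[0,0,0.001,0.0006,0,0,0.05],[0,0,0.001,0.0012,0,0,0.05],[0,0,0.001,0.0012,0,0,0.05]]
  ]
}}

```text
clock: 15.5
tcp_pos: [0.5791, 0.1399, 0.0787]
orientation: [0.53, -0.457, 0.539, 0.469]
wrist_force: [-1.2, -2.8, 10.2]
finger_gap: 0.026
```

```bash
python3 pf.py
```

```text
turn [-0.0006, 0.0011, 0.0003] shift [-0.0052, 0.0004, -0.0002] fuse now [0.576  0.1409 0.0418] dir [ 9.871e-01 -1.599e-01  3.000e-04] clk 15.5
F [-1.19 -2.79 10.2 ] M [-0.45  0.16  0.02]
```

Force rose from 5.5 to 10.2 N with only 0.2 mm of travel, so it has bottomed. I'll hold there and look.

```bash
python3 look.py b5; python3 pf.py; python3 meas.py b5 | head -1; python3 look.py b6; python3 pf.py; python3 look.py b6;python3 look.py b6;python3 look.py b6; python3 pf.py
python3 - <<'E'
from h import *
z=np.load('b6.npz'); save('b6d.png',cv2.resize(z['im'][150:330,200:380],None,fx=3.3,fy=3.3,interpolation=cv2.INTER_CUBIC))
E
```

```text
0.0018805158024051353 15.5
turn [-0.0006, 0.0011, 0.0003] shift [-0.0052, 0.0004, -0.0002] fuse now [0.5761 0.1409 0.0418] dir [ 9.871e-01 -1.599e-01  3.000e-04] clk 15.55
F [-0.65 -1.65 10.41] M [-0.35  0.14  0.01]
fuse tool: y -0.028 0.0304 c [np.float64(0.0365), np.float64(0.0012), np.float64(0.0003)] dir [np.float64(0.0207), 1, np.float64(0.0138)] 2078
0.00211959350128482 15.55
turn [-0.0006, 0.0011, 0.0003] shift [-0.0052, 0.0004, -0.0002] fuse now [0.5761 0.1409 0.0418] dir [ 9.871e-01 -1.599e-01  3.000e-04] clk 15.6
F [-0.61 -0.81 11.36] M [-0.42  0.16 -0.02]
0.0021790920106812984 15.6
0.0018083306823384162 15.65
0.0012951119338113772 15.7
turn [-0.0006, 0.0011, 0.0003] shift [-0.0052, 0.0004, -0.0002] fuse now [0.576  0.1409 0.0418] dir [ 9.871e-01 -1.599e-01  3.000e-04] clk 15.75
F [-0.32 -0.44 11.07] M [-0.33  0.2  -0.  ]
```

View pics/b6d.png

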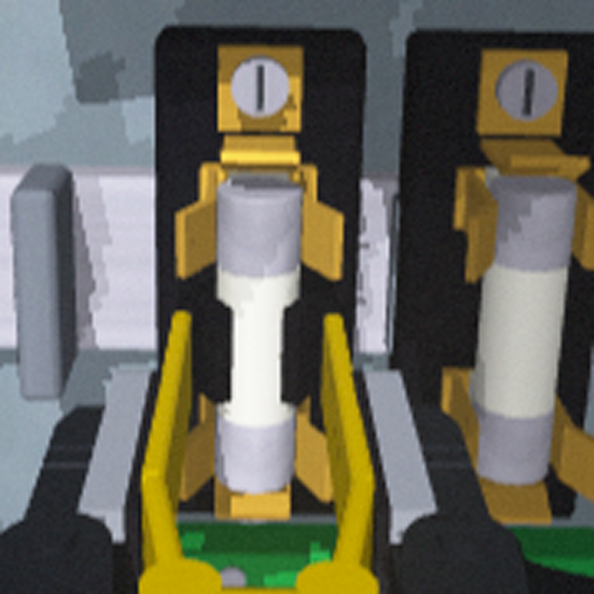

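It reads about 11 N steady for 0.25 s, of which roughly 6 N is on the saddle. The fuse is level, with its axis about 2.3 mm above clip_middle, inside the shim range. I'll unload, then open the tongs.

{"method": "step_arm", "body": {
  "moves": [
    [[0,0,0,0,0,0,0.05],[0,0,0,0,0,0,0.05],[0,0,0,0,0,0,0.05]]
  ]
}}

```text
clock: 16.05
tcp_pos: [0.5791, 0.1398, 0.0788]
orientation: [0.53, -0.457, 0.539, 0.469]
wrist_force: [0.3, -1.1, 6.1]
finger_gap: 0.026
```

```bash
python3 pf.py
```

```text
turn [-0.0006, 0.001, 0.0002] shift [-0.0052, 0.0003, -0.0002] fuse now [0.576  0.1409 0.0418] dir [ 9.871e-01 -1.600e-01  2.000e-04] clk 16.05
F [ 0.33 -1.11  6.06] M [-0.31 -0.18 -0.02]
```

{"method": "step_arm", "body": {
  "moves": [
    [[0,0,0,-0.0005,0,0,0.05],[0,0,0,-0.0005,0,0,0.3],[0,0,0,-0.0005,0,0,0.32],[0,0,0,-0.0005,0,0,0.345],[0,0,0,-0.0005,0,0,0.37],[0,0,0,-0.0005,0,0,0.39],[0,0,0,-0.0005,0,0,0.405],[0,0,0,-0.0005,0,0,0.405],[0,0,0,-0.0005,0,0,0.405]]
  ],
  "force": 25
}}

```text
clock: 16.95
tcp_pos: [0.579, 0.1398, 0.0793]
orientation: [0.53, -0.457, 0.539, 0.469]
wrist_force: [-0.2, 0.5, -0.6]
finger_gap: 0.0343
```

```bash
python3 pf.py; python3 look.py b7; python3 - <<'E'
from h import *
z=np.load('b7.npz'); save('b7d.png',cv2.resize(z['im'][150:330,200:380],None,fx=3.3,fy=3.3,interpolation=cv2.INTER_CUBIC))
E
```

```text
turn [-0.0006, 0.001, 0.0002] shift [-0.0046, 0.0003, -0.0002] fuse now [0.5759 0.1409 0.0423] dir [ 9.871e-01 -1.599e-01  1.000e-04] clk 16.95
F [-0.23  0.54 -0.59] M [-0.06 -0.    0.02]
0.0012109463536380462 16.95
```

View pics/b7d.png

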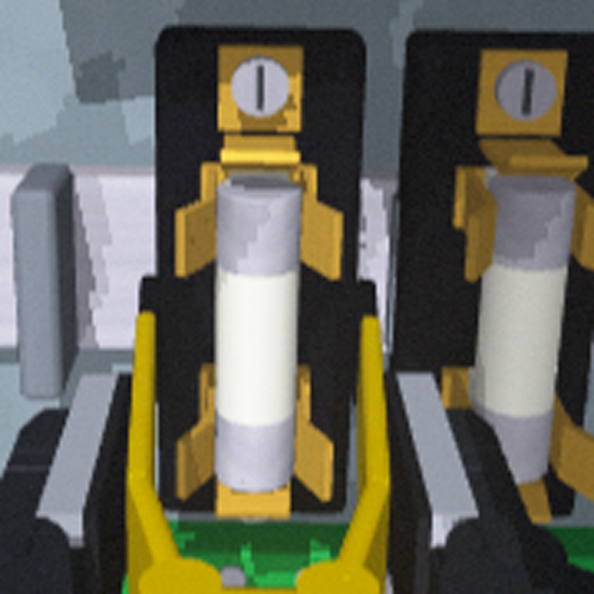

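Released: force is zero, and the jaws stand clear on both sides of the fuse in its clips. Lifting straight up.

{"method": "step_arm", "body": {
  "moves": [
    [[0,0,0,-0.005,0,0,0.405],[0,0,0,-0.015,0,0,0.405],[0,0,0,-0.03,0,0,0.405],[0,0,0,-0.055,0,0,0.405],[0,0,0,-0.08,0,0,0.405],[0,0,0,-0.08,0,0,0.405],[0,0,0,-0.08,0,0,0.405]]
  ]
}}

```text
clock: 17.7
tcp_pos: [0.5814, 0.1396, 0.1603]
orientation: [0.53, -0.457, 0.539, 0.468]
wrist_force: [-0.5, -0.1, -1.3]
finger_gap: 0.0346
```

```bash
python3 look.py c1; python3 - <<'E'
from h import *
s=env.get_state(); print(s['wrist_force'],s['tcp_pos'],s['finger_gap'])
z=np.load('c1.npz'); im,d=z['im'],z['d']; save('c1d.png',cv2.resize(im[100:370,180:400],None,fx=2.2,fy=2.2,interpolation=cv2.INTER_CUBIC))
st=dict(tcp_pos=z['p'],orientation=z['q']);W=wpts('wrist',d,st);P=(W-st['tcp_pos'])@Rq(st['orientation']).as_matrix()
hsv=cv2.cvtColor(im,cv2.COLOR_RGB2HSV); yel=(hsv[...,1]>150)&(hsv[...,0]>18)&(hsv[...,0]<35)
def r(q): return np.percentile(q,1,axis=0).round(4),np.percentile(q,99,axis=0).round(4)
b=yel&(P[...,0]<-0.037)&(P[...,0]>-.06); print('bow',r(P[b]))
j=(P[...,0]>0.02)&(P[...,0]<0.055)&(abs(P[...,1])<.02)&(abs(P[...,2])<.04); print('jaws',j.sum(),r(P[j]),P[j][:,0].max())
# fuse
m=(W[...,2]>0.04)&(W[...,2]<0.053)&(hsv[...,1]<90)&(im.max(2)>80)&(np.hypot(W[...,0]-.576,W[...,1]-.1406)<.032)
p=W[m]; print('fuse',m.sum(),cv2.minAreaRect((p[:,:2]*1000).astype(np.float32)),np.percentile(p[:,2],97))
E
```

```text
0.03716091048047802 17.7
[ 0.35644362 -1.06417228 -0.95070293] [0.58062641 0.13950855 0.15919566] 0.03445836277606204
bow (array([-0.0462, -0.0029, -0.0104]), array([-0.0378,  0.0132,  0.0117]))
jaws 1092 (array([ 0.0208, -0.0058, -0.0179]), array([0.0445, 0.0105, 0.0193])) 0.04554072783759544
fuse 1150 ((578.2279663085938, 140.2327117919922), (13.496703147888184, 59.06764221191406), 80.86251068115234) 0.04955744016084078
```

View pics/c1d.png

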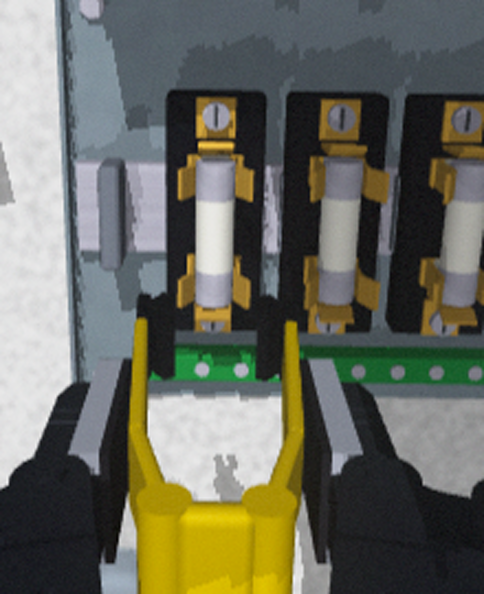

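Fuse is seated in both clips at (215,230), top at 49.6 mm, so the axis is about 42.5 mm. Now returning the tongs.

```bash
python3 - <<'E'
from h import *
fuse_to([0.5116,-0.0942,0.09],-0.206,[0.0455,0.0023,0.0006],[0.025,1,0.0])
E
```

```text
turn [0.0624, -0.0004, 0.0033] shift [0.0242, 0.031, -0.242] fuse now [0.5775 0.1406 0.1138] dir [ 0.9897 -0.1431  0.0033] clk 17.75
```

{"method": "step_arm", "body": {
  "moves": [
    [[0.01,0,0,0,0.005,-0.035,0.405],[0.02,0,0.001,0,0.01,-0.08,0.405],[0.03,0,0.001,0.005,0.016,-0.125,0.405],[0.04,0,0.002,0.01,0.022,-0.17,0.405],[0.055,0,0.003,0.018,0.027,-0.21,0.405],[0.062,0,0.003,0.024,0.031,-0.242,0.405],[0.062,0,0.003,0.024,0.031,-0.242,0.405],[0.062,0,0.003,0.024,0.031,-0.242,0.405]]
  ]
}}

```text
clock: 18.55
tcp_pos: [0.5137, -0.0958, 0.1345]
orientation: [0.543, -0.438, 0.555, 0.453]
wrist_force: [-0.9, -0.1, -0.8]
finger_gap: 0.0344
```

```bash
python3 look.py d1; python3 - <<'E'
from h import *
z=np.load('d1.npz'); im,d=z['im'],z['d']; st=dict(tcp_pos=z['p'],orientation=z['q']);W=wpts('wrist',d,st);Z=W[...,2];P=(W-st['tcp_pos'])@Rq(st['orientation']).as_matrix()
hsv=cv2.cvtColor(im,cv2.COLOR_RGB2HSV)
m=(Z>.022)&(Z<.03)&(hsv[...,1]<100)&(np.hypot(W[...,0]-.5115,W[...,1]+.094)<.05)
print('rim',m.sum(),cv2.minAreaRect((W[m][:,:2]*1000).astype(np.float32)))
j=(P[...,0]>0.02)&(P[...,0]<0.055)&(abs(P[...,1])<.02)&(abs(P[...,2])<.04); q=W[j]; print('jaws world rect',cv2.minAreaRect((q[:,:2]*1000).astype(np.float32)),q[:,2].min())
fuse_to([0.5116,-0.0942,0.007],-0.206,[0.0455,0.0023,0.0006],[0.025,1,0.0])
E
```

```text
0.03553702895705234 18.55
rim 1801 ((511.626953125, -94.1820068359375), (68.24600982666016, 34.56544494628906), 78.05705261230469)
jaws world rect ((511.1612548828125, -94.75405883789062), (39.1058235168457, 17.110790252685547), 76.83087921142578) 0.08938150050362317
turn [-0.0, 0.0003, -0.0015] shift [0.0823, -0.0028, -0.0002] fuse now [ 0.5109 -0.0938  0.0894] dir [ 0.9788 -0.2046 -0.0015] clk 18.6
```

View pics/d1.png

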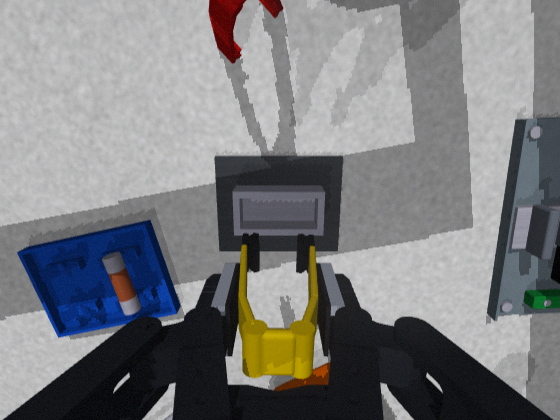

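The tongs hang over the pocket at (279,212), and jaw and rim centres agree within 1 mm. Descending.

{"method": "step_arm", "body": {
  "moves": [
    [[0,0,-0.001,0.025,-0.001,0,0.405],[0,0,-0.001,0.045,-0.0015,0,0.405],[0,0,-0.001,0.058,-0.002,0,0.405],[0,0,-0.001,0.068,-0.0025,0,0.405],[0,0,-0.001,0.074,-0.003,0,0.405],[0,0,-0.001,0.074,-0.003,0,0.405]]
  ]
}}

```text
clock: 19.2
tcp_pos: [0.5151, -0.0946, 0.0602]
orientation: [0.543, -0.439, 0.554, 0.454]
wrist_force: [-0.1, -0.4, -1.2]
finger_gap: 0.0347
```

```bash
python3 look.py d2; python3 - <<'E'
from h import *
fuse_to([0.5116,-0.0942,0.006],-0.206,[0.0455,0.0023,0.0006],[0.025,1,0.0]); s=env.get_state(); print(s['wrist_force'])
E
```

```text
0.018068294777019493 19.2
turn [0.0008, 0.0003, -0.0006] shift [0.0094, 0.0002, -0.0007] fuse now [ 0.5122 -0.0936  0.0154] dir [ 9.790e-01 -2.038e-01 -6.000e-04] clk 19.25
[-0.72731994  0.15198016 -1.18192604]
```

View pics/d2.png

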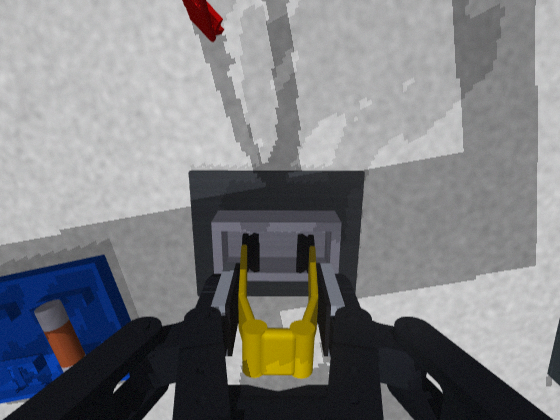

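Feet are inside the pocket at (250,255) and (307,255). Lowering the last 10 mm to the floor.

{"method": "step_arm", "body": {
  "moves": [
    [[0,0,0,0.004,0,-0.001,0.405],[0,0,0,0.008,0,-0.001,0.405],[0,0,0,0.0105,0,-0.001,0.405],[0,0,0,0.0105,0,-0.001,0.405]]
  ]
}}

```text
clock: 19.65
tcp_pos: [0.5149, -0.0959, 0.0501]
orientation: [0.543, -0.439, 0.554, 0.453]
wrist_force: [-0.6, 0.1, -0.6]
finger_gap: 0.0346
```

```bash
python3 - <<'E'
from h import *
fuse_to([0.5116,-0.0942,0.005],-0.206,[0.0455,0.0023,0.0006],[0.025,1,0.0]); s=env.get_state(); print(s['wrist_force'])
E
```

```text
turn [0.0006, 0.0003, -0.0007] shift [-0.0003, 0.0001, 0.0004] fuse now [ 0.5116 -0.0946  0.0047] dir [ 9.79e-01 -2.04e-01 -7.00e-04] clk 19.65
[-0.58175751  0.08239647 -0.55611261]
```

{"method": "step_arm", "body": {
  "moves": [
    [[0,0,0,0.001,0,0,0.405],[0,0,0,0.0015,0,0,0.405],[0,0,0,0.0015,0,0,0.405]]
  ]
}}

```text
clock: 19.95
tcp_pos: [0.5156, -0.0961, 0.0496]
orientation: [0.543, -0.439, 0.554, 0.453]
wrist_force: [-0.7, 0.6, 4.7]
finger_gap: 0.0347
```

Floor felt (4.7 N). Opening.

{"method": "step_arm", "body": {
  "moves": [
    [[0,0,0,0,0,0,0.42],[0,0,0,0,0,0,0.44],[0,0,0,0,0,0,0.47],[0,0,0,0,0,0,0.55],[0,0,0,0,0,0,0.7],[0,0,0,0,0,0,0.9],[0,0,0,0,0,0,1],[0,0,0,0,0,0,1]]
  ]
}}

```text
clock: 20.75
tcp_pos: [0.5156, -0.0961, 0.0496]
orientation: [0.543, -0.439, 0.554, 0.453]
wrist_force: [-0.4, 0.1, 0.6]
finger_gap: 0.0854
```

```bash
python3 look.py d3; python3 - <<'E'
from h import *
s=env.get_state(); print(s['wrist_force'],s['finger_gap'],Rq(s['orientation']).as_matrix().round(3))
E
```

```text
0.0024196556904792946 20.75
[ 0.41880417  1.20756117 -0.06680576] 0.08520866990599037 [[-0.023 -0.979  0.204]
 [ 0.005  0.204  0.979]
 [-1.     0.024  0.   ]]
```

View pics/d3.png

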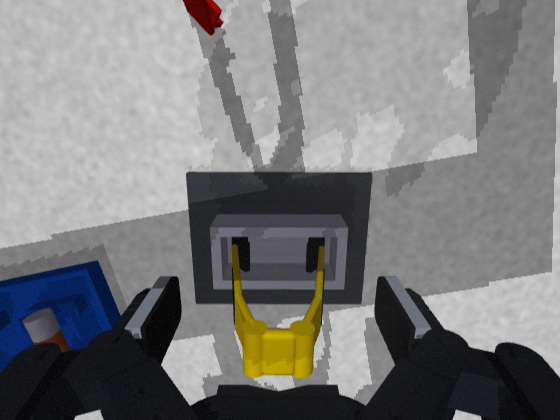

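Tongs stand free in the pocket. Retreating straight up and checking.

{"method": "step_arm", "body": {
  "moves": [
    [[0,0,0,-0.02,0.0005,0,1],[0,0,0,-0.05,0.001,0,1],[0,0,0,-0.09,0.002,0,1],[0,0,0,-0.13,0.003,0,1],[0,0,0,-0.15,0.004,0,1],[0,0,0,-0.15,0.004,0,1],[0,0,0,-0.15,0.004,0,1],[0,0,0,-0.15,0.004,0,1]]
  ]
}}

```text
clock: 21.6
tcp_pos: [0.5143, -0.0957, 0.1982]
orientation: [0.543, -0.439, 0.554, 0.453]
wrist_force: [-0.0, 0.3, 0.2]
finger_gap: 0.0852
```

```bash
python3 look.py e1; python3 - <<'E'
from h import *
z=np.load('e1.npz'); im,d=z['im'],z['d']; W=wpts('wrist',d,dict(tcp_pos=z['p'],orientation=z['q'])); Z=W[...,2]
def rect(p):
    r=cv2.minAreaRect((p[:,:2]*1000).astype(np.float32)); return np.round(r[0],1),np.round(r[1],1),round(r[2],2)
roi=np.hypot(W[...,0]-.5115,W[...,1]+.094)<.06
hsv=cv2.cvtColor(im,cv2.COLOR_RGB2HSV); yel=(hsv[...,1]>150)&(hsv[...,0]>20)&(hsv[...,0]<35)
p=W[roi&~yel&(Z>0.022)&(Z<0.030)]; print('rim',rect(p))
p=W[roi&yel&(Z>0.086)&(Z<0.105)]; print('bow',len(p),rect(p),p[:,2].max())
st=env.get_state(); im,d=env.read_camera('top'); save('top9.png',im); W=wpts('top',d)
save('top9c.png',cv2.resize(im[160:310,140:420],None,fx=2.8,fy=2.8,interpolation=cv2.INTER_CUBIC))
im,d=env.read_camera('scene'); save('scene9.png',cv2.resize(im[150:370,180:450],None,fx=2.6,fy=2.6,interpolation=cv2.INTER_CUBIC))
E
```

```text
0.008040417163276232 21.6
rim (array([511.4, -94.2]), array([68.2, 33.9]), 78.25)
bow 673 (array([512.5, -94.8]), array([22.9, 16.1]), 77.02) 0.09696694333817021
```

View pics/top9c.png

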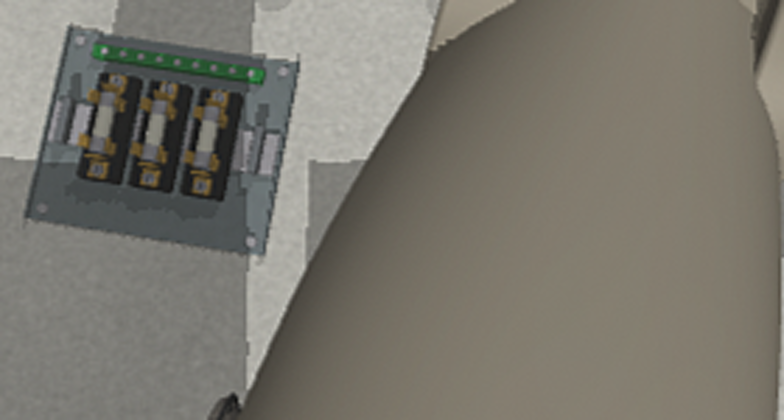

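View pics/scene9.png

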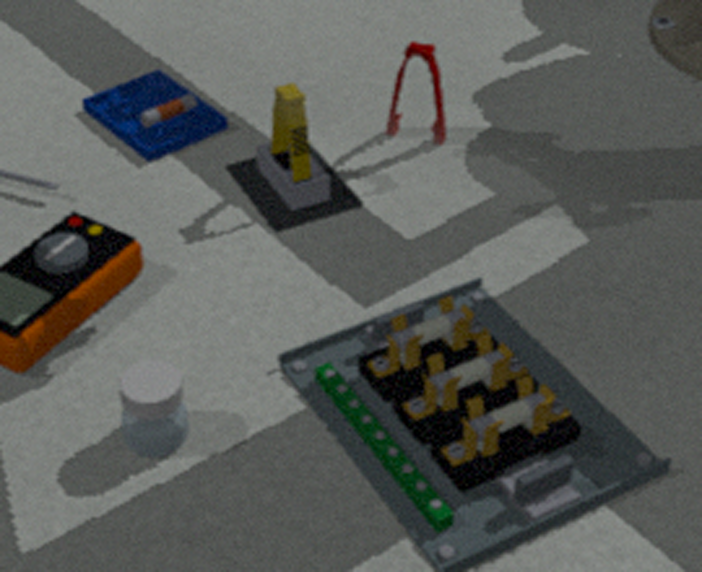

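Tongs stand upright: the bow is within 1.3 mm of the pocket centre. The fuse is in place and the brown fuse untouched. One doubt left: whether releasing lifted the fuse off the saddle. I'll compare the cap height before and after release.

```bash
python3 - <<'E'
from h import *
for n in ['b5','b6','b7','c1']:
    z=np.load(n+'.npz'); im,d=z['im'],z['d']; W=wpts('wrist',d,dict(tcp_pos=z['p'],orientation=z['q'])); Z=W[...,2]
    dx=W[...,0]-.5759;dy=W[...,1]-.1406;c,s=np.cos(-.16),np.sin(-.16);lx=c*dx+s*dy;ly=-s*dx+c*dy
    hsv=cv2.cvtColor(im,cv2.COLOR_RGB2HSV)
    g=(hsv[...,1]<90)&(im.max(2)>80)&(abs(ly)<.0025)
    o=[]
    for a,b in [(-.022,-.014),(-.006,.006),(.014,.022)]:
        k=g&(lx>a)&(lx<b)&(Z>.04)&(Z<.056); o.append((k.sum(),np.median(Z[k]).round(5)))
    ref=(im.max(2)<45)&(abs(Z-.025)<.004)&(abs(lx)<.045)&(abs(ly)<.017)
    # neighbour's fuse as reference
    nb=(hsv[...,1]<90)&(im.max(2)>80)&(abs(ly-.044)<.0025)&(lx>.0)&(lx<.022)&(Z>.035)&(Z<.056)
    print(n,o,'blk',np.median(Z[ref]).round(5),'nb',nb.sum(),np.median(Z[nb]).round(5))
E
```

```text
b5 [(np.int64(147), np.float64(0.04831)), (np.int64(194), np.float64(0.04842)), (np.int64(124), np.float64(0.04857))] blk 0.02446 nb 336 0.04567
b6 [(np.int64(150), np.float64(0.04832)), (np.int64(195), np.float64(0.04846)), (np.int64(118), np.float64(0.04862))] blk 0.0245 nb 341 0.04567
b7 [(np.int64(147), np.float64(0.04852)), (np.int64(184), np.float64(0.04844)), (np.int64(121), np.float64(0.0486))] blk 0.02447 nb 331 0.04555
c1 [(np.int64(74), np.float64(0.04851)), (np.int64(105), np.float64(0.04852)), (np.int64(59), np.float64(0.0486))] blk 0.02452 nb 171 0.04572
```

The fuse height is the same within 0.2 mm at both caps and the barrel, so it is still on the saddle. Handing in.

```bash
python3 -c "
from h import *
print(env.get_state()['clock']); print(env.hand_in())"
```

```text
21.75
the job is handed in; nothing more can be done
None
```

I moved the white fuse from the tray into the empty base with the yellow tongs, put the tongs back upright in their stand, and handed in at 21.75 s. No verdict was reported.

- **Pressing:** The fuse slid down the clips at about 4–6 N. The force then rose to 10–11 N over 0.2 mm of travel, so I took that as bottomed. I held it there about 0.25 s, unloaded and opened the jaws. That leaves roughly 6 N on the saddle, which is an estimate because saddle force is not measured directly. The fuse axis came to rest about 2–3 mm above clip_middle.
- **Fuse after release:** It lies level in both clips. Cap and barrel heights before and after release agree within 0.2 mm. That 0.2 mm is a rise at the low-x cap, about the size of the measuring noise, and I could not measure contact with the saddle.
- **Along the clips:** The last direct reading of the fuse's position along the clips was disturbed by clip reflections. I relied on the end tabs and the pictures instead.
- **Tongs:** They stand in the pocket with the floor felt at 4.7 N, and the bow is about 1.3 mm from the pocket centre.
- **Surroundings:** In the last pictures the brown fuse, both fitted fuses, the multimeter, the jar and the red look-alike stand undisturbed. The screwdriver only partly shows, and nothing moved near it. The arm is clear of everything.

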